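# Make up the gluing tray and the waxing tray for the stool job

## Task

Make up two job trays from the stock standing on the bare bench to the right of them (leave the things at the far left end alone): the green-lined gluing tray gets the dark glue pot in its wide compartment with the white liner cup nested in the pot, and the glue bottle in its narrow one; the blue-lined waxing tray gets the wax tin in its wide compartment and the shorter of the two leg stubs, as a test piece, in its narrow one. Lower the liner into the pot gently, only until it sits there by its own weight, and do not press it home, for it must lift out again. Stand everything upright on the tray floors and leave the longer leg stub standing where it is.

Things in the scene. Friction and masses are not known exactly. Their poses are not given: they have to be found in the camera images.
- glue_tray: Gluing tray: low plywood tray with green linings, 106 mm (its x) by 182 mm (its y), fixed. Origin under its centre at bench level, z up. Compartment floors lie 18 mm, the tops of walls and divider (6 mm thick) 29 mm above the origin. Wide compartment 94 x 94 mm inside, centre at y = +38 mm; narrow one 94 mm (x) by 70 mm (y) inside, centre at y = -50 mm; both at x = 0.
- wax_tray: Waxing tray: low plywood tray with blue linings, 106 mm (its x) by 182 mm (its y), fixed. Origin under its centre at bench level, z up. Compartment floors lie 18 mm, the tops of walls and divider (6 mm thick) 29 mm above the origin. Wide compartment 94 x 94 mm inside, centre at y = -38 mm; narrow one 94 mm (x) by 70 mm (y) inside, centre at y = +50 mm; both at x = 0.
- glue_pot: Glue pot: open tapered dark steel cup, 56 mm high, 41 mm across its foot, 57 mm outside just below the 60 mm rolled rim; mouth 51 mm inside, tapering to 37 mm at the inner floor, 4 mm above the underside. About 160 g. Origin: centre of its underside, z up; round, so yaw does not matter. Grip it round the outside near the rim.
- liner_cup: Liner cup: white tapered plastic cup, 84 mm high, 39 mm across its foot, 63 mm across the top (67 over the lip), 40 g. Origin: centre of its underside, z up; round. Same taper as the pot (radius grows 1.4 mm per 10 mm): set loosely in the pot it rests with its foot 10 to 14 mm above the pot's underside, its upper 40 mm standing out. Pushed down with more than some 7 N it wedges.
- glue_bottle: Glue bottle: yellow squeeze bottle with a red nozzle, 131 mm high in all; round body 46 mm across, 97 mm high; grip it high on the body so that the palm clears the nozzle. About 110 g. Origin at the centre of its underside, z up.
- wax_tin: Wax tin: round dark-red tin with a cream lid, 68 mm across, 39 mm high (the lid is the top 11 mm). About 140 g. Origin at the centre of its underside, z up.
- short_leg: Shorter walnut leg stub, turned, standing on end: 38 mm across at most, slightly waisted, 88 mm high, 60 g; its rounded foot lets it lean by up to 4 degrees. Origin at the centre of its underside, z up.
- long_leg: Longer walnut leg stub, turned, standing on end: 38 mm across, 118 mm high; it too leans a little. Not wanted: it stays where it stands. Origin at the centre of its underside, z up.
There are look-alikes about, which are no part of the job. What is shaped like the short_leg but purple is not meant.

How it is judged (in metres and radians):
At the end, for the whole second after the job is handed in: Pot, bottle, tin (to 0.1 rad) and shorter leg (0.16) upright on the floors of their own compartments; liner upright (0.12 rad) in the pot, centres within 5 mm, its foot 5 to 20 mm above the pot's underside; longer leg upright (0.16), within 25 mm of its start; all at rest (below 20 mm/s) (x of glue_pot in the frame of glue_tray between -0.03 and 0.03 m and y of glue_pot in the frame of glue_tray between 0.008 and 0.068 m and z of glue_pot in the frame of glue_tray between 0.014 and 0.023 m and angle between each of glue_pot, glue_bottle, wax_tin's own z axis and vertical below 0.1 rad and x of glue_bottle in the frame of glue_tray between -0.027 and 0.027 m and y of glue_bottle in the frame of glue_tray between -0.066 and -0.034 m and z of glue_bottle in the frame of glue_tray between 0.014 and 0.023 m and x of wax_tin in the frame of wax_tray between -0.018 and 0.018 m and y of wax_tin in the frame of wax_tray between -0.056 and -0.02 m and z of wax_tin in the frame of wax_tray between 0.014 and 0.023 m and x of short_leg in the frame of wax_tray between -0.031 and 0.031 m and y of short_leg in the frame of wax_tray between 0.03 and 0.07 m and z of short_leg in the frame of wax_tray between 0.014 and 0.023 m and angle between each of short_leg, long_leg's own z axis and vertical below 0.16 rad and horizontal distance between liner_cup and glue_pot below 0.005 m and z of liner_cup in the frame of glue_pot between 0.005 and 0.02 m and angle between liner_cup's own z axis and vertical below 0.12 rad and distance of long_leg from where it was at the start of the episode below 0.025 m and linear speed of each of glue_pot, liner_cup, glue_bottle, wax_tin, short_leg below 0.02 m/s); the robot touches nothing.
It fails at once if the liner cup is pushed or dropped into the pot so that it wedges (contact forces round the taper adding up to over 60 N, which a push of some 8 N does) (contact force between liner_cup and glue_pot above 60 N).
It fails at once if the longer leg stub is knocked over or carried off (distance of long_leg from where it was at the start of the episode above 0.04 m or angle between long_leg's own z axis and vertical above 0.5 rad).
It also fails if it takes over 131 s, if anything falls off the work surface, if the arm or the gripper's body presses on something with over 40 N, if the wrist force passes 120 N, or if a joint passes its speed limit or range.

## Robot

A 7-joint arm with a two-finger parallel gripper is mounted at the origin on a cart in front of the work surface, level with it; the furniture and walls round the work are solid. World frame = base frame: x ahead of the robot, y to its left, z up, the work surface at z = 0. Lengths are in mm, angles in rad, forces in N, time in s.
With the tool pointing down it reaches from about 425 to 950 mm from the base axis. Payload 4.7 kg.
Tool frame: the origin (TCP) lies midway between the tips of the shut fingers; the grasp point (between the pads) lies 19 mm behind it; z points along the fingers, y is the line along which they close (so a half turn about z gives the same grasp; the last joint's range is limited). The gripper opens to 85 mm and grips with 20 to 120 N. Pads are 22 mm wide; open, the fingers measure 114 mm over their backs; the gripper's body (76 mm by 85 mm) begins 54 mm behind the grasp point. The pads swing forward as they close: fully open they stand 13 mm farther back than shut.
Start: joints at [-1.341, 0.469, -0.049, 1.532, 0.024, 1.141, -0.082], TCP at [172.704, 652.553, 202.835] pointing down, gripper open.
Joint ranges: [-2.59, 2.59], [-0.33, 1.99], [-1.39, 1.29], [0.1, 2.45], [-1.04, 4.18], [0.21, 1.99], [-2.66, 2.66]. Speed limits (rad/s): [2.57, 2.57, 3.14, 3.14, 3.14, 3.14, 3.14].

## Interface

Orientations are given as a rotation vector (axis times angle).
In Python, from plant import * gives the robot as it stands.
- The arm moves only by the tool carry_out, never from a script. Its argument "series" is a list of rows, each a list of 7 numbers: the turn, a rotation vector about the tool's x, y, z in units of 10 degrees (1.0 is 10 degrees), then the shift along the tool's x, y, z in units of 40 mm (1.0 is 40 mm), then the closure, from 0 (fully open) to 1 (shut). A call has 1 to 5 rows; each row is the pose to reach, as a shift and turn from the pose commanded when the call began, along the tool's axes at that moment; what a row does not reach only later rows make up. A row lasts 1/8 s, in which the tool goes at most 62.5 mm and 10.7 degrees, less where a joint would pass 70% of its speed; a pose out of reach is approached as far as the arm can. A call with a gripper value outside its range is refused whole. The fingers move at their own pace and stop on an object; the grip force is fixed at half the most. Time passes only in rows, so rows that repeat a pose let the fingers close. It gives the time, the measured TCP pose, the force, the opening and the grip force at its end, in the units of the state.
- get_state(): the state, without advancing time (a new reading comes with each control period).
- grab_frame(name): name is "scene" or "side" or "wrist"; returns a dict with "pixels" (400x640x3 uint8, red, green, blue), "z_map" (400x640 float32, mm along the optical axis (not along the pixel's ray), 0 where there is no reading), "fx", "fy", "cx", "cy" (pixels), "k1" (the pictures are not rectified: a ray, as slopes to the right and down, at radius r is drawn at 1 + k1 r^2 times it, then the intrinsics apply), "pose" (4x4, takes a point from camera to world coordinates). Camera axes: x right, y up, looking along -z (the intrinsics and any distortion apply to the point x, -y, -z); pixel columns grow to the right and rows downward; lengths in mm; the calibration is good to about 2 mm. A picture is of the moment at which its call begins.
- close_job(): hands the job in; it is judged then, once.
The state is a dict: "time_s": time; "joints": joint angles; "qvel": joint speeds; "joint_torque": joint torques, N m; "ee_pos": TCP position; "eef_rot": TCP orientation; "wrist_force": force on the tool from outside, world axes, zero at the start; "torque": the same for the moment, N m; "finger_gap": opening from 0.0 (shut) to 1.0 (fully open); "grip_force": force on a finger pad.
Only numpy, scipy, OpenCV 4.12 (cv2) and the standard library are available. Lean on these libraries where they do the work, as an engineer would, in place of code of your own. Each camera call takes 0.05 s, during which the arm holds its last target. There are 200 camera calls.

## Working session

There is one attempt and no reset: what is moved stays moved. The work goes in short steps, Python scripts to look and compute and a tool call to move; the robot and the scene stay as the last step left them, time stands still between calls to the robot, and variables do not carry over. Pictures are saved under pics/ and viewed, at most 14 in all, crops included, and the job is handed in when it is done.

Besides the shell and the picture viewer there is one more tool, called after "Request:" by a JSON object that holds its "op" and its "data". carry_out: Moves the arm, as the interface text tells. Its arguments: {"type":"object","properties":{"series":{"type":"array","items":{"type":"array","items":{"type":"number"}}}},"required":["series"]}

```bash
mkdir -p pics; ls; python3 - <<'E'
from plant import *
import cv2,numpy as np,pickle
s=get_state(); print(s)
for n in ("scene","side"):
    f=grab_frame(n); pickle.dump(f,open(n+".pkl","wb"))
    print(n,f["fx"],f["fy"],f["cx"],f["cy"],f["k1"],np.round(f["pose"],3).tolist(),(f["z_map"]>0).mean())
    cv2.imwrite(f"pics/{n}0.png",f["pixels"][:,:,::-1])
E
```

```text
pics
{'time_s': 0.0, 'joints': array([-1.34085967,  0.46947348, -0.04858316,  1.53369243,  0.02407089,
        1.1410125 , -0.08231865]), 'qvel': array([ 9.14079381e-04,  5.99301019e-04,  1.52495587e-04, -8.96314925e-05,
       -3.41759214e-04, -2.01108779e-03, -4.00277240e-04]), 'joint_torque': array([-4.41915436e-04, -5.10312009e+01, -4.67089063e-02, -2.37704462e+01,
        1.07462975e-02,  7.50225823e-03,  7.31407596e-06]), 'ee_pos': array([172.59557148, 651.89237859, 201.74047153]), 'eef_rot': array([-0.40543405, -3.11511252,  0.00312701]), 'wrist_force': array([ 0.66142749,  0.73382422, -0.27033255]), 'torque': array([-0.03286296, -0.02879213, -0.00389269]), 'grip_force': 0.0, 'finger_gap': 0.9997393742022973}
scene 388.45567456674564 388.45567456674564 321.5216491494256 203.9672987306632 -0.05753415721493691 [[0.691, 0.349, -0.633, -142.343], [-0.722, 0.358, -0.592, -692.993], [0.02, 0.866, 0.499, 557.864], [0.0, 0.0, 0.0, 1.0]] 0.99594140625
side 460.0390432805673 460.0390432805673 323.304583696576 201.61203280639543 -0.13168401893211865 [[0.979, 0.089, -0.183, 303.207], [-0.203, 0.492, -0.846, -1018.247], [0.014, 0.866, 0.5, 564.43], [0.0, 0.0, 0.0, 1.0]] 0.9960546875
```

View pics/scene0.png

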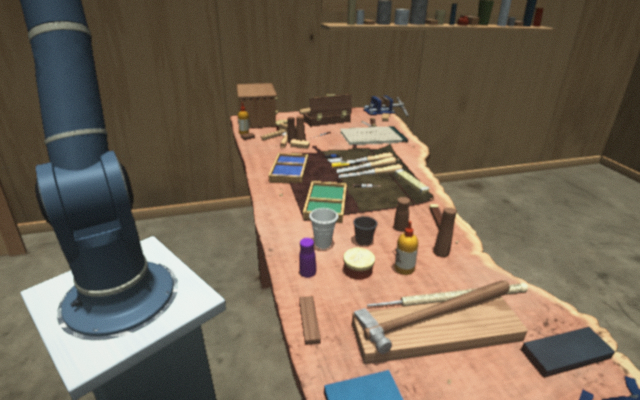

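View pics/side0.png

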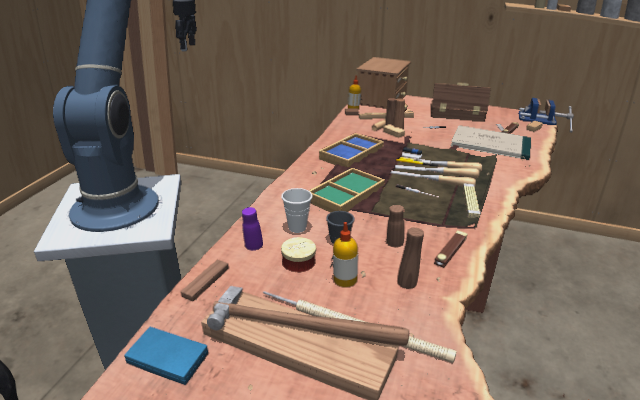

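Side view: the stock is liner (297,212), pot (340,228), tin (298,255), bottle (345,260), short leg (396,227) and long leg (411,258). Glue tray is at (347,188), wax tray at (352,149). Look-alikes are the purple stub (252,230), the second bottle at the far end (354,95) and the brown stub at the far end (395,112).

```bash
cat > h.py <<'E'
import cv2,numpy as np,pickle
from scipy.optimize import least_squares
def cloud(f):
    K=np.array([[f["fx"],0,f["cx"]],[0,f["fy"],f["cy"]],[0,0,1.]])
    v,u=np.mgrid[0:400,0:640]
    r=cv2.undistortPoints(np.stack([u.ravel(),v.ravel()],1).astype(float)[:,None],K,np.array([f["k1"],0,0,0.]))[:,0].reshape(400,640,2)
    z=f["z_map"]; P=np.stack([r[...,0]*z,-r[...,1]*z,-z],-1)
    T=np.asarray(f["pose"]); return P@T[:3,:3].T+T[:3,3]
def circ(p,c0,r=None):
    if r: g=lambda q:np.hypot(p[:,0]-q[0],p[:,1]-q[1])-r
    else: g=lambda q:np.hypot(p[:,0]-q[0],p[:,1]-q[1])-q[2]
    s=least_squares(g,list(c0)+([] if r else [25]),loss='soft_l1',f_scale=1.5); return s.x,np.abs(s.fun).mean()
E
python3 - <<'E'
from h import *
fs={n:pickle.load(open(n+".pkl","rb")) for n in("scene","side")}
C={n:cloud(f) for n,f in fs.items()}
seeds={'side':dict(liner=(297,212),pot=(340,232),tin=(298,262),bottle=(345,265),short=(396,230),long=(411,262),purple=(252,235)),
'scene':dict(liner=(323,232),pot=(365,234),tin=(359,266),bottle=(406,258),short=(402,218),long=(446,235),purple=(307,262))}
for n in C:
    P=C[n]; print(n,'bench z',np.median(P[300:330,230:300,2] if n=='scene' else P[250:300,100:180,2]))
    above=(P[...,2]>6)
    for k,(u,v) in seeds[n].items():
        m=above&(np.linalg.norm(P[...,:2]-P[v,u,:2],axis=-1)<70)
        # flood by depth continuity
        d=fs[n]["z_map"].copy(); d[~m]=0
        ff=np.zeros((402,642),np.uint8); cv2.floodFill(d,ff,(u,v),0,6,6,cv2.FLOODFILL_MASK_ONLY|4|(255<<8))
        q=P[(ff[1:-1,1:-1]>0)&m]
        out=[]
        for lo,hi in ((8,20),(20,35),(40,55),(60,75),(90,110)):
            w=q[(q[:,2]>lo)&(q[:,2]<hi)]
            if len(w)>15:
                x,e=circ(w,w[:,:2].mean(0)+np.array([10,14])); out.append(np.round([*x,e],1).tolist())
        print(k,len(q),'top',round(np.percentile(q[:,2],99.5),1),out)
# trays: wall tops by colour
for n in C:
    P=C[n]; hsv=cv2.cvtColor(fs[n]["pixels"],cv2.COLOR_RGB2HSV)
    for k,lo,hi in(('green',(65,90,40),(90,255,255)),('blue',(105,110,40),(125,255,255))):
        m=cv2.inRange(hsv,lo,hi)>0; m&=(abs(P[...,2]-20)<8)
        nl,L,st,ce=cv2.connectedComponentsWithStats(m.astype(np.uint8))
        for i in range(1,nl):
            if st[i,4]>60:
                q=P[L==i]; print(n,k,st[i].tolist(),np.round(np.median(q[:,2]),1),[np.round(a,1).tolist() if not np.isscalar(a) else round(a,1) for a in cv2.minAreaRect(q[:,:2].astype(np.float32))])
im=fs['side']["pixels"][:,:,::-1][140:300,230:450]
cv2.imwrite("pics/crop.png",cv2.resize(im,None,fx=3.5,fy=3.5,interpolation=cv2.INTER_CUBIC))
E
```

```text
scene bench z -719.6852393572991
liner 504 top 84.9 [[426.0, -168.3, 21.1, 0.9], [426.2, -168.1, 23.0, 0.9], [426.1, -167.6, 26.3, 0.9], [426.4, -167.4, 29.3, 0.9]]
pot 535 top 58.3 [[507.4, -230.3, 21.8, 0.9], [507.5, -230.3, 23.7, 1.1], [506.9, -230.6, 26.1, 1.1]]
tin 787 top 41.0 [[409.5, -292.1, 32.3, 0.7], [410.2, -291.5, 33.7, 1.0], [406.4, -294.1, 21.9, 7.2]]
bottle 883 top 127.8 [[487.3, -363.5, 22.9, 0.8], [487.3, -363.0, 23.5, 0.7], [486.6, -362.4, 23.8, 0.8], [485.4, -363.0, 22.9, 0.7], [485.8, -361.4, 12.6, 2.0]]
short 429 top 89.5 [[623.0, -262.4, 19.2, 0.8], [622.7, -261.7, 19.0, 0.9], [621.2, -262.2, 17.7, 0.9], [620.1, -262.7, 14.9, 1.0]]
long 729 top 119.2 [[601.0, -392.5, 19.4, 0.8], [601.3, -392.6, 18.7, 1.1], [602.4, -391.7, 17.6, 1.0], [603.3, -390.9, 15.8, 0.9], [606.3, -389.7, 15.1, 0.9]]
purple 578 top 89.2 [[325.1, -217.9, 18.7, 0.6], [324.2, -217.8, 18.5, 0.7], [323.2, -218.3, 17.6, 0.7], [322.2, -218.2, 15.1, 0.8]]
side bench z -127.17017325904686
liner 644 top 85.6 [[428.3, -167.1, 21.6, 0.9], [428.4, -166.5, 23.8, 1.0], [428.4, -166.3, 26.8, 0.9], [428.3,
[... 726 characters left out ...]
8], [326.1, -217.1, 19.0, 0.8], [325.0, -217.5, 17.6, 0.9], [323.9, -216.5, 15.9, 0.9]]
scene green [311, 186, 32, 12, 310] 18.3 [[606.8, -13.6], [69.3, 88.2], 36.9]
scene green [308, 202, 33, 10, 183] 18.3 [[537.7, -67.1], [44.1, 88.2], 36.0]
scene blue [279, 157, 25, 5, 91] 15.1 [[697.2, 244.2], [36.8, 84.2], 39.5]
scene blue [274, 166, 27, 8, 189] 17.4 [[627.4, 185.1], [67.5, 85.2], 42.6]
side green [335, 173, 41, 20, 425] 18.7 [[604.8, -10.8], [78.7, 83.0], 37.7]
side green [315, 186, 38, 18, 345] 18.6 [[535.5, -63.9], [54.9, 81.2], 37.1]
side blue [347, 138, 29, 10, 146] 19.3 [[691.8, 243.0], [51.0, 76.0], 37.2]
side blue [327, 145, 34, 14, 255] 19.3 [[623.8, 187.3], [77.1, 80.3], 38.6]
```

View pics/crop.png

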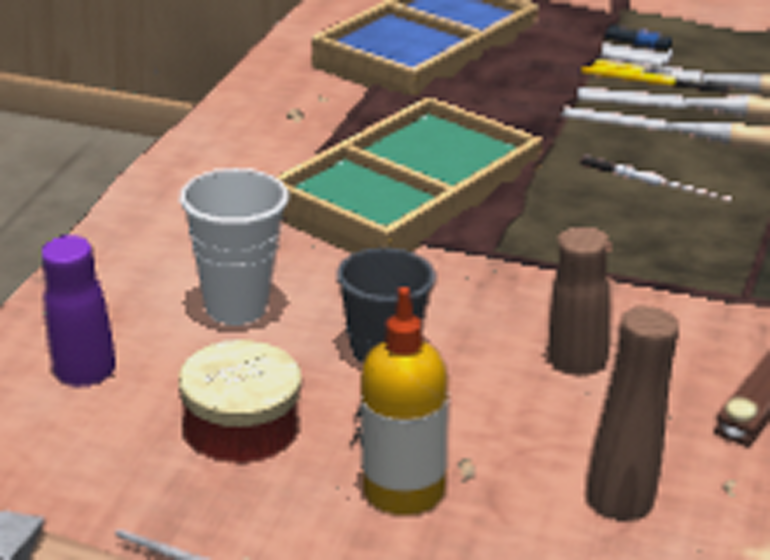

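The crop confirms the choice: white liner (235,250), dark pot (385,300), tin (240,400), yellow bottle (403,430), shorter walnut stub (580,300) and longer stub (635,415). The purple stub (78,310) is excluded. Next I refine the trays and the bottle profile.

```bash
cat >> h.py <<'E'
from scipy.spatial.transform import Rotation as Ro
def rel(s,x,y,z,yaw):
    "row (turn/10deg, shift/40mm) from state s to TCP x,y,z with closing line at world yaw deg, tool down"
    R=Ro.from_rotvec(s["eef_rot"]).as_matrix(); a=np.radians(yaw)
    yv=np.array([np.cos(a),np.sin(a),0]); zv=np.array([0,0,-1.]); D=np.stack([np.cross(yv,zv),yv,zv],1)
    t=np.degrees(Ro.from_matrix(R.T@D).as_rotvec())/10; d=R.T@(np.array([x,y,z])-s["ee_pos"])/40
    return np.round(np.r_[t,d],3).tolist()
def yaw(s): return np.degrees(np.arctan2(*Ro.from_rotvec(s["eef_rot"]).as_matrix()[[1,0],1]))
E
python3 - <<'E'
from h import *
from plant import get_state
for n in("scene","side"):
    f=pickle.load(open(n+".pkl","rb")); P=cloud(f)
    for k,c,ww,sg in(('glue',(572,-40),38,1),('wax',(660,215),-38,1)):
        m=(P[...,2]>26)&(P[...,2]<36)&(np.linalg.norm(P[...,:2]-c,axis=-1)<115)
        nl,L,st,_=cv2.connectedComponentsWithStats(m.astype(np.uint8)); i=1+st[1:,4].argmax(); q=P[L==i]
        print(n,k,len(q),np.median(q[:,2]).round(1),cv2.minAreaRect(q[:,:2].astype(np.float32)))
    if n=='side':
        m=np.linalg.norm(P[...,:2]-(488.5,-362),axis=-1)<32
        for z in range(60,128,5):
            q=P[m&(abs(P[...,2]-z)<2.5)]; print(z,np.round(np.ptp(q@np.array([.979,-.203,0]))/2,1),end='; ')
        m=np.linalg.norm(P[...,:2]-(622,-262),axis=-1)<26; print()
        for z in range(10,90,8):
            q=P[m&(abs(P[...,2]-z)<3)]; print(z,np.round(np.ptp(q@np.array([.979,-.203,0]))/2,1),end='; ')
s=get_state(); print(yaw(s))
print(rel(s,520,300,200,0),rel(s,508.5,-230,150,-80))
E
```

```text
scene glue 253 28.6 ((569.882080078125, -42.87965393066406), (188.71253967285156, 105.61238861083984), 37.78608322143555)
scene wax 29 28.1 ((656.176513671875, 141.41822814941406), (94.10848236083984, 10.118683815002441), 42.07065200805664)
side glue 451 28.7 ((572.86865234375, -41.797607421875), (189.0205535888672, 109.75337219238281), 37.84443283081055)
side wax 313 29.1 ((650.1590576171875, 197.9348907470703), (188.1005859375, 109.1878433227539), 38.701019287109375)
60 21.8; 65 21.6; 70 21.7; 75 21.6; 80 20.7; 85 20.9; 90 17.9; 95 12.6; 100 8.9; 105 8.1; 110 8.1; 115 4.5; 120 3.5; 125 2.7; 
10 16.9; 18 17.0; 26 16.5; 34 16.4; 42 15.6; 50 15.5; 58 15.4; 66 12.5; 74 12.3; 82 13.5; 75.1714477908572
[-0.008, 0.007, 7.517, -10.648, -6.283, 0.058] [-0.003, 0.014, 15.517, -13.761, -19.163, 1.331]
```

Tray centres are glue (571.5,-42.3) at 37.8° and wax (650,198) at 38.7°. The rectangle size and 29 mm height fit. First transit.

Request:
{"op": "carry_out", "data": {"series": [[0, 0, 0, -1.3, -0.76, 0, 0], [0, 0, 0, -2.6, -1.52, 0, 0], [0, 0, 0, -3.9, -2.28, 0, 0], [0, 0, 0, -5.2, -3.04, 0, 0], [0, 0, 0, -6.4, -3.8, 0, 0]]}}

```text
time_s: 0.72
ee_pos: [382.6, 438.1, 202.5]
eef_rot: [-0.406, -3.115, 0.001]
wrist_force: [0.3, 1.2, -0.1]
finger_gap: 1.0
grip_force: 0.0
```

Request:
{"op": "carry_out", "data": {"series": [[0, 0, 0, -1.3, -0.76, 0, 0], [0, 0, 0, -2.6, -1.52, 0, 0], [0, 0, 0, -3.9, -2.28, 0, 0], [0, 0, 0, -4.2, -2.5, 0, 0], [0, 0, 0, -4.2, -2.5, 0, 0]]}}

```text
time_s: 1.35
ee_pos: [518.3, 299.6, 202.4]
eef_rot: [-0.409, -3.114, 0.001]
wrist_force: [-0.5, 0.6, 0.2]
finger_gap: 0.999
grip_force: 0.0
```

```bash
cat > r.py <<'E'
import sys
from h import *
from plant import get_state
s=get_state(); print(s["time_s"],np.round(s["ee_pos"],1),"yaw",round(yaw(s),1),"F",np.round(s["wrist_force"],1),"gap",round(s["finger_gap"],3),"grip",round(s["grip_force"],1),"j",np.round(s["joints"],2))
for a in sys.argv[1:]: print(a,rel(s,*map(float,a.split(","))))
E
python3 r.py 508.5,-230,130,-80 540,40,180,0
```

```text
1.35 [518.3 299.6 202.4] yaw 75.0 F [-0.5  0.6  0.2] gap 0.999 grip 0.0 j [-0.68  0.34  0.11  1.73 -0.04  1.07  0.75]
508.5,-230,130,-80 [-0.007, 0.003, 15.504, -3.182, -12.852, 1.814]
540,40,180,0 [-0.005, -0.002, 7.504, -2.2, -6.128, 0.561]
```

Request:
{"op": "carry_out", "data": {"series": [[0, 0, 1, -0.44, -1.23, 0, 0], [0, 0, 2, -0.88, -2.45, 0, 0], [0, 0, 3, -1.32, -3.68, 0, 0], [0, 0, 4, -1.76, -4.9, 0, 0], [0, 0, 5, -2.2, -6.1, 0, 0]]}}

```text
time_s: 1.98
ee_pos: [540.0, 43.7, 202.7]
eef_rot: [-1.685, -2.65, -0.002]
wrist_force: [0.4, -0.0, -0.7]
finger_gap: 1.0
grip_force: 0.0
```

```bash
python3 r.py 508.5,-230,150,-80
```

```text
1.975 [540.   43.7 202.7] yaw 25.1 F [ 0.4 -0.  -0.7] gap 1.0 grip 0.0 j [-0.47  0.26  0.37  1.87 -0.11  1.04  0.39]
508.5,-230,150,-80 [-0.007, -0.008, 10.512, -5.862, -3.619, 1.307]
```

Request:
{"op": "carry_out", "data": {"series": [[0, 0, 1.05, -1.2, -0.7, 0, 0], [0, 0, 2.1, -2.4, -1.4, 0, 0], [0, 0, 3.15, -3.5, -2.2, 0.3, 0], [0, 0, 4.2, -4.7, -2.9, 0.6, 0], [0, 0, 5.25, -5.86, -3.62, 1.0, 0]]}}

```text
time_s: 2.6
ee_pos: [510.6, -230.1, 162.5]
eef_rot: [-2.683, -1.632, -0.003]
wrist_force: [1.5, 0.1, -0.5]
finger_gap: 1.003
grip_force: 0.0
```

Request:
{"op": "carry_out", "data": {"series": [[0, 0, 1.05, 0, 0, 0, 0], [0, 0, 2.1, 0, 0, 0, 0], [0, 0, 3.15, 0, 0, 0, 0], [0, 0, 4.2, 0, 0, 0, 0], [0, 0, 5.25, 0, 0, 0, 0]]}}

```text
time_s: 3.22
ee_pos: [510.4, -228.4, 162.2]
eef_rot: [-3.127, -0.276, 0.0]
wrist_force: [-0.2, -0.0, -0.3]
finger_gap: 1.001
grip_force: 0.0
```

```bash
python3 r.py 508.5,-230,80,-80 508.5,-230,18,-80; python3 - <<'E'
from plant import grab_frame
import cv2,pickle
f=grab_frame("wrist"); pickle.dump(f,open("w.pkl","wb")); cv2.imwrite("pics/w0.png",f["pixels"][:,:,::-1])
from h import *
P=cloud(f); m=(np.linalg.norm(P[...,:2]-(508.5,-230),axis=-1)<45)&(P[...,2]>53)&(P[...,2]<62); q=P[m]
print(len(q),cv2.minEnclosingCircle(q[:,:2].astype(np.float32)),np.median(q[:,2]))
E
```

```text
3.225 [ 510.4 -228.4  162.2] yaw -79.9 F [-0.2 -0.  -0.3] gap 1.001 grip 0.0 j [-0.31  0.42  0.87  1.89 -0.38  1.   -0.67]
508.5,-230,80,-80 [-0.012, -0.001, 0.01, -0.055, 0.036, 2.056]
508.5,-230,18,-80 [-0.012, -0.001, 0.01, -0.055, 0.04, 3.606]
692 ((507.52838134765625, -230.74160766601562), 29.798076629638672) 56.30290979058884
```

View pics/w0.png

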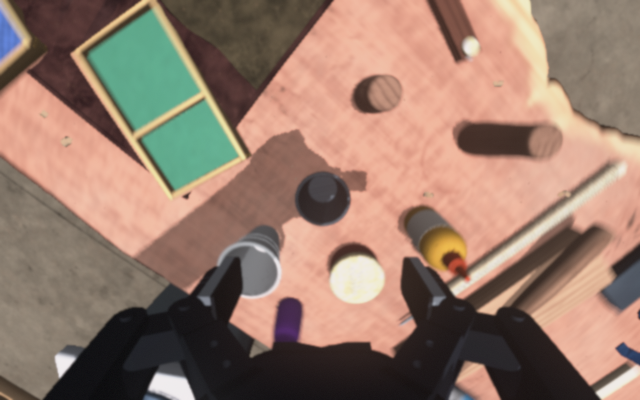

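Wrist view: pot rim is a clean ring at (323,198). It measures centre (507.5,-230.7), radius 29.8, height 56.3, which agrees with the earlier fit. Descend and grip.

Request:
{"op": "carry_out", "data": {"series": [[0, 0, 0, -0.06, 0.05, 1.2, 0], [0, 0, 0, -0.06, 0.05, 2.2, 0], [0, 0, 0, -0.06, 0.05, 3.0, 0], [0, 0, 0, -0.06, 0.05, 3.6, 0], [0, 0, 0, -0.06, 0.05, 3.6, 0]]}}

```text
time_s: 3.9
ee_pos: [506.8, -231.2, 17.0]
eef_rot: [-3.125, -0.286, 0.005]
wrist_force: [0.0, 0.4, 0.7]
finger_gap: 0.997
grip_force: 0.0
```

Request:
{"op": "carry_out", "data": {"series": [[0, 0, 0, 0, 0, 0, 1], [0, 0, 0, 0, 0, 0, 1], [0, 0, 0, 0, 0, 0, 1], [0, 0, 0, 0, 0, 0, 1], [0, 0, 0, 0, 0, 0, 1]]}}

```text
time_s: 4.53
ee_pos: [508.8, -233.3, 20.8]
eef_rot: [-3.128, -0.28, -0.005]
wrist_force: [-1.6, 2.8, 7.8]
finger_gap: 0.618
grip_force: 61.0
```

Request:
{"op": "carry_out", "data": {"series": [[0, 0, 0, 0, 0, 0, 1], [0, 0, 0, 0, 0, 0, 1], [0, 0, 0, 0, 0, -0.3, 1], [0, 0, 0, 0, 0, -0.6, 1], [0, 0, 0, 0, 0, -0.6, 1]]}}

```text
time_s: 5.15
ee_pos: [508.3, -234.6, 44.2]
eef_rot: [3.128, 0.279, 0.004]
wrist_force: [-0.3, -0.2, -1.6]
finger_gap: 0.618
grip_force: 62.8
```

```bash
python3 r.py 508.5,-230,120,-80 601.5,-19,110,-52.2
```

```text
5.15 [ 508.3 -234.6   44.2] yaw -79.8 F [-0.3 -0.2 -1.6] gap 0.618 grip 62.8 j [-0.19  0.57  0.74  1.99 -0.55  0.78 -0.52]
508.5,-230,120,-80 [0.008, -0.014, 0.018, 0.031, -0.11, -1.896]
601.5,-19,110,-52.2 [0.011, -0.012, -2.762, 3.251, -4.891, -1.644]
```

Request:
{"op": "carry_out", "data": {"series": [[0, 0, 0, 0.1, -0.1, -1.2, 1], [0, 0, -0.8, 1.0, -1.4, -1.64, 1], [0, 0, -1.6, 1.8, -2.6, -1.64, 1], [0, 0, -2.2, 2.6, -3.8, -1.64, 1], [0, 0, -2.76, 3.25, -4.89, -1.64, 1]]}}

```text
time_s: 5.78
ee_pos: [601.4, -16.1, 108.2]
eef_rot: [-2.97, -1.024, -0.0]
wrist_force: [0.6, 0.3, -0.6]
finger_gap: 0.616
grip_force: 63.7
```

Request:
{"op": "carry_out", "data": {"series": [[0, 0, 0, 0, 0, 0, 1], [0, 0, 0, 0, 0, 0, 1]]}}

```text
time_s: 6.02
ee_pos: [600.3, -19.3, 108.1]
eef_rot: [2.972, 1.016, -0.002]
wrist_force: [-0.4, 0.0, -1.8]
finger_gap: 0.615
grip_force: 63.7
```

```bash
python3 r.py 601.5,-19,60,-52.2 601.5,-19,42,-52.2; python3 - <<'E'
from plant import grab_frame
from h import *
for n in("side","scene"):
    f=grab_frame(n); cv2.imwrite(f"pics/{n}1.png",f["pixels"][:,:,::-1])
    P=cloud(f); s=np.linalg.norm(P[...,:2]-(601.5,-19),axis=-1)<45
    v=cv2.cvtColor(f["pixels"],cv2.COLOR_RGB2HSV)[...,2]
    q=P[s&(P[...,2]>60)&(P[...,2]<180)]
    print(n,len(q),np.percentile(q[:,2],[1,5,50]))
    for z in range(70,160,6):
        w=q[abs(q[:,2]-z)<3]; 
        if len(w)>5:print(z,len(w),np.round(w[:,:2].mean(0)),np.round(np.ptp(w@np.array([.979,-.203,0])),1))
E
```

```text
6.025 [600.3 -19.3 108.1] yaw -52.3 F [-0.4  0.  -1.8] gap 0.615 grip 63.7 j [-0.53  0.52  0.67  1.84 -0.39  0.92 -0.59]
601.5,-19,60,-52.2 [0.001, 0.007, -0.006, 0.031, 0.012, 1.202]
601.5,-19,42,-52.2 [0.001, 0.007, -0.006, 0.032, 0.012, 1.652]
side 755 [ 90.24581146  95.60260805 136.85220801]
88 11 [597. -31.] 35.0
94 34 [595. -33.] 38.8
100 33 [596. -33.] 41.7
106 38 [597. -35.] 44.4
112 42 [595. -35.] 44.2
118 37 [597. -36.] 47.1
124 53 [599. -30.] 48.1
130 79 [600. -21.] 51.1
136 84 [601. -19.] 50.6
142 85 [599. -22.] 59.1
148 53 [595. -16.] 64.8
154 41 [600. -23.] 67.5
scene 544 [ 90.72063281  95.68539901 133.8593595 ]
88 6 [589. -32.] 21.1
94 29 [586. -28.] 34.6
100 24 [585. -30.] 33.8
106 31 [585. -30.] 37.9
112 29 [586. -30.] 36.6
118 29 [583. -32.] 38.4
124 54 [595. -24.] 49.4
130 63 [600. -21.] 54.8
136 65 [600. -22.] 55.4
142 73 [595. -19.] 59.6
148 25 [593. -25.] 67.8
154 24 [593. -23.] 68.6
```

View pics/side1.png

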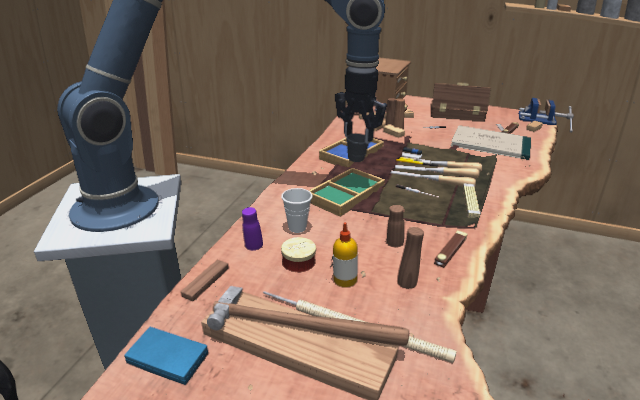

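Side view: pot hangs upright in the gripper at (356,148), foot about 89 mm, over the far (wide) compartment of the green tray. Lower it.

Request:
{"op": "carry_out", "data": {"series": [[0, 0, 0, 0.03, 0.01, 0.8, 1], [0, 0, 0, 0.03, 0.01, 1.4, 1], [0, 0, 0, 0.03, 0.01, 1.64, 1], [0, 0, 0, 0.03, 0.01, 1.7, 1], [0, 0, 0, 0.03, 0.01, 1.7, 1]]}}

```text
time_s: 6.75
ee_pos: [602.5, -18.7, 41.1]
eef_rot: [2.972, 1.016, 0.002]
wrist_force: [0.4, -0.1, -1.6]
finger_gap: 0.614
grip_force: 63.7
```

Request:
{"op": "carry_out", "data": {"series": [[0, 0, 0, 0, 0, 0.025, 1], [0, 0, 0, 0, 0, 0.05, 1], [0, 0, 0, 0, 0, 0.05, 1]]}}

```text
time_s: 7.12
ee_pos: [602.5, -18.0, 39.0]
eef_rot: [2.972, 1.017, 0.002]
wrist_force: [-1.0, -1.0, 2.3]
finger_gap: 0.617
grip_force: 64.2
```

Request:
{"op": "carry_out", "data": {"series": [[0, 0, 0, 0, 0, 0, 0], [0, 0, 0, 0, 0, 0, 0], [0, 0, 0, 0, 0, 0, 0], [0, 0, 0, 0, 0, 0, 0], [0, 0, 0, 0, 0, 0, 0]]}}

```text
time_s: 7.75
ee_pos: [602.0, -18.2, 38.3]
eef_rot: [-2.972, -1.017, 0.0]
wrist_force: [-0.1, 0.0, 1.0]
finger_gap: 0.992
grip_force: 0.0
```

Request:
{"op": "carry_out", "data": {"series": [[0, 0, 0, 0, 0, -0.3, 0], [0, 0, 0, 0, 0, -1.2, 0], [0, 0, 0, 0, 0, -2.4, 0], [0, 0, 0, 0, 0, -3.2, 0], [0, 0, 0, 0, 0, -3.2, 0]]}}

```text
time_s: 8.38
ee_pos: [604.0, -18.7, 170.0]
eef_rot: [2.971, 1.016, 0.01]
wrist_force: [-0.4, -0.3, -0.5]
finger_gap: 1.001
grip_force: 0.0
```

```bash
cat > look.py <<'E'
import sys
from plant import grab_frame
from h import *
# look.py cam x y zlo zhi rad [png]
n,x,y,a,b,r=sys.argv[1],*map(float,sys.argv[2:7])
f=grab_frame(n); P=cloud(f)
q=P[(np.linalg.norm(P[...,:2]-(x,y),axis=-1)<r)&(P[...,2]>a)&(P[...,2]<b)]
print(n,len(q),np.round(np.percentile(q[:,2],[2,50,98]),1),cv2.minEnclosingCircle(q[:,:2].astype(np.float32)),q.mean(0).round(1))
if len(sys.argv)>7: cv2.imwrite(sys.argv[7],f["pixels"][:,:,::-1])
E
python3 look.py wrist 601.5 -19 66 84 45; python3 r.py 427.2,-167.4,150,-52.2
```

```text
wrist 905 [66.8 74.1 75.6] ((600.0205078125, -16.092479705810547), 29.751632690429688) [598.  -17.9  73.1]
8.425 [602.7 -18.3 168. ] yaw -52.2 F [-0.  -0.1 -0.8] gap 1.0 grip 0.0 j [-0.56  0.45  0.71  1.78 -0.34  1.03 -0.63]
427.2,-167.4,150,-52.2 [0.007, -0.016, -0.003, -5.752, 0.26, 0.435]
```

Pot is down, rim at about 75 mm so foot at 18. Now the liner.

Request:
{"op": "carry_out", "data": {"series": [[0, 0, 0, -1.4, 0.05, 0, 0], [0, 0, 0, -2.8, 0.1, 0, 0], [0, 0, 0, -4.2, 0.2, 0, 0], [0, 0, 0, -5.2, 0.26, 0, 0], [0, 0, 0, -5.75, 0.26, 0, 0]]}}

```text
time_s: 9.05
ee_pos: [424.3, -168.2, 165.7]
eef_rot: [-2.972, -1.013, 0.002]
wrist_force: [1.3, 0.4, -0.7]
finger_gap: 0.997
grip_force: 0.0
```

Request:
{"op": "carry_out", "data": {"series": [[0, 0, 0, 0, 0, 0, 0], [0, 0, 0, 0, 0, 0, 0]]}}

```text
time_s: 9.3
ee_pos: [427.9, -166.1, 166.3]
eef_rot: [2.971, 1.02, 0.0]
wrist_force: [0.5, 0.9, 0.2]
finger_gap: 1.002
grip_force: 0.0
```

```bash
python3 look.py wrist 427.2 -167.4 79 92 45; python3 r.py 427.2,-167.4,47,-52.2
```

```text
wrist 938 [79.5 84.2 85.8] ((425.7822265625, -169.219482421875), 33.468841552734375) [ 424.5 -170.4   83.7]
9.35 [ 428.  -166.1  166.3] yaw -52.1 F [0.  0.7 0.2] gap 0.998 grip 0.0 j [-0.45  0.19  0.83  2.1  -0.18  0.92 -0.42]
427.2,-167.4,47,-52.2 [0.002, 0.001, 0.013, -0.035, 0.013, 2.982]
```

```bash
python3 r.py 427.1,-170.1,47,-52.2
```

```text
9.35 [ 428.  -166.1  166.3] yaw -52.1 F [0.  0.7 0.2] gap 0.998 grip 0.0 j [-0.45  0.19  0.83  2.1  -0.18  0.92 -0.42]
427.1,-170.1,47,-52.2 [0.002, 0.001, 0.013, -0.078, 0.064, 2.982]
```

Request:
{"op": "carry_out", "data": {"series": [[0, 0, 0, -0.08, 0.065, 0.8, 0], [0, 0, 0, -0.08, 0.065, 1.7, 0], [0, 0, 0, -0.08, 0.065, 2.5, 0], [0, 0, 0, -0.08, 0.065, 2.98, 0], [0, 0, 0, -0.08, 0.065, 2.98, 0]]}}

```text
time_s: 9.98
ee_pos: [425.4, -170.3, 45.8]
eef_rot: [-2.97, -1.019, 0.005]
wrist_force: [0.2, -0.8, 0.3]
finger_gap: 0.998
grip_force: 0.0
```

Request:
{"op": "carry_out", "data": {"series": [[0, 0, 0, 0, 0, 0, 1], [0, 0, 0, 0, 0, 0, 1], [0, 0, 0, 0, 0, 0, 1], [0, 0, 0, 0, 0, 0, 1], [0, 0, 0, 0, 0, 0, 1]]}}

```text
time_s: 10.6
ee_pos: [426.9, -170.8, 49.0]
eef_rot: [-2.971, -1.018, -0.005]
wrist_force: [-1.5, 2.0, 10.7]
finger_gap: 0.684
grip_force: 61.6
```

Request:
{"op": "carry_out", "data": {"series": [[0, 0, 0, 0, 0, 0, 1], [0, 0, 0, 0, 0, -0.4, 1], [0, 0, 0, 0, 0, -1.2, 1], [0, 0, 0, 0, 0, -2.4, 1], [0, 0, 0, 0, 0, -2.8, 1]]}}

```text
time_s: 11.22
ee_pos: [427.3, -172.1, 162.4]
eef_rot: [2.971, 1.016, 0.009]
wrist_force: [0.0, -0.3, 0.4]
finger_gap: 0.677
grip_force: 64.1
```

```bash
python3 r.py 602.3,-18.2,160,-52.2; python3 look.py wrist 427.2 -167.4 185 205 48;python3 look.py side 427.2 -167.4 60 215 48 pics/side2.png
```

```text
11.225 [ 427.3 -172.1  162.4] yaw -52.2 F [ 0.  -0.3  0.4] gap 0.677 grip 64.1 j [-0.45  0.2   0.86  2.11 -0.2   0.91 -0.39]
602.3,-18.2,160,-52.2 [0.022, -0.027, -0.004, 5.813, -0.363, 0.087]
wrist 4006 [185.5 196.7 203.9] ((431.94818115234375, -168.09429931640625), 41.20809555053711) [ 423.5 -175.7  195. ]
side 1187 [118.6 178.  212.4] ((428.2352294921875, -172.2837371826172), 43.05416488647461) [ 426.8 -179.7  171.8]
```

View pics/side2.png

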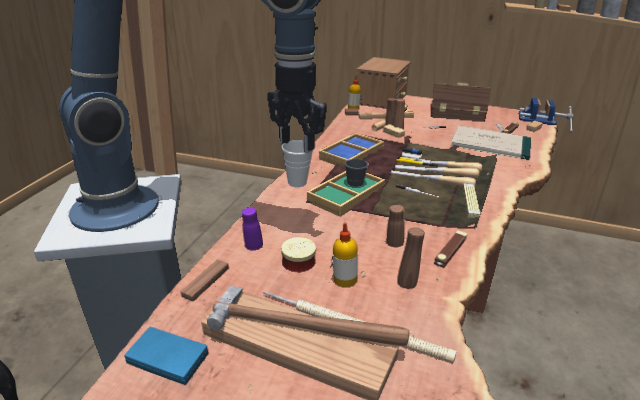

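Side view: liner hangs straight in the gripper at (297,163), pot stands in the wide compartment at (356,172). Carry it over the pot and check the alignment in both fixed views.

Request:
{"op": "carry_out", "data": {"series": [[0, 0, 0, 1.3, -0.1, 0.08, 1], [0, 0, 0, 2.6, -0.2, 0.08, 1], [0, 0, 0, 3.9, -0.3, 0.08, 1], [0, 0, 0, 5.2, -0.36, 0.08, 1], [0, 0, 0, 5.81, -0.36, 0.08, 1]]}}

```text
time_s: 11.95
ee_pos: [601.3, -14.2, 153.6]
eef_rot: [-2.969, -1.023, 0.005]
wrist_force: [-0.1, -0.8, 0.7]
finger_gap: 0.674
grip_force: 64.1
```

Request:
{"op": "carry_out", "data": {"series": [[0, 0, 0, 0, 0, 0, 1], [0, 0, 0, 0, 0, 0, 1], [0, 0, 0, 0, 0, 0, 1], [0, 0, 0, 0, 0, 0, 1]]}}

```text
time_s: 12.45
ee_pos: [599.9, -18.4, 156.2]
eef_rot: [-2.973, -1.015, -0.0]
wrist_force: [-0.1, 0.1, -0.7]
finger_gap: 0.677
grip_force: 64.1
```

```bash
cat > al.py <<'E'
from plant import grab_frame,get_state
from h import *
c=np.array([601.5,-18.]); yv=np.array([.613,-.79]); xv=np.array([.79,.613])
for n in("side","scene"):
    f=grab_frame(n); P=cloud(f); hs=cv2.cvtColor(f["pixels"],cv2.COLOR_RGB2HSV)
    m=(np.linalg.norm(P[...,:2]-c,axis=-1)<38)
    z0=P[m&(P[...,2]>85)][:,2].min(); print(n,'liner lowest',z0.round(1))
    for k,zs,r0 in(('pot',((40,55),(55,70)),None),('liner',((z0+4,z0+16),(z0+16,z0+28)),None)):
        for lo,hi in zs:
            q=P[m&(P[...,2]>lo)&(P[...,2]<hi)]; zm=q[:,2].mean()
            # keep camera-facing outer points: fix radius from the known taper
            r=20.5+.14*(zm-18) if k=='pot' else 19.5+.14*(zm-z0)
            x,e=circ(q,c,r); print(k,len(q),zm.round(1),x.round(1),'e',e.round(2),'tool x,y',((x-c)@xv).round(1),((x-c)@yv).round(1))
s=get_state(); print(s["ee_pos"].round(1),s["wrist_force"].round(1))
E
python3 al.py
```

```text
side liner lowest 107.9
pot 101 48.4 [602.6 -14.7] e 1.18 tool x,y 3.0 -1.9
pot 203 62.9 [602.5 -15.7] e 1.79 tool x,y 2.2 -1.2
liner 65 117.9 [602.  -15.3] e 1.03 tool x,y 2.0 -1.8
liner 74 129.6 [602.1 -15.6] e 1.29 tool x,y 2.0 -1.5
scene liner lowest 108.7
pot 88 48.5 [600.9 -14.9] e 1.38 tool x,y 1.5 -2.8
pot 147 63.1 [599.6 -15.9] e 1.64 tool x,y -0.2 -2.8
liner 53 119.3 [599.8 -15.4] e 1.25 tool x,y 0.3 -3.1
liner 56 131.1 [599.3 -16.7] e 1.05 tool x,y -1.0 -2.4
[600.2 -17.9 156.2] [ 0.1  0.3 -0.1]
```

Liner and pot axes agree to about 1 mm in both views. Nudge 0.8 mm along tool x, then lower.

Request:
{"op": "carry_out", "data": {"series": [[0, 0, 0, 0.02, 0, 0.7, 1], [0, 0, 0, 0.02, 0, 1.2, 1], [0, 0, 0, 0.02, 0, 1.55, 1], [0, 0, 0, 0.02, 0, 1.75, 1], [0, 0, 0, 0.02, 0, 1.75, 1]]}}

```text
time_s: 13.18
ee_pos: [601.0, -17.2, 85.6]
eef_rot: [-2.972, -1.017, 0.001]
wrist_force: [0.6, 0.3, 0.4]
finger_gap: 0.675
grip_force: 64.1
```

Request:
{"op": "carry_out", "data": {"series": [[0, 0, 0, 0, 0, 0, 1], [0, 0, 0, 0, 0, 0, 1]]}}

```text
time_s: 13.42
ee_pos: [601.5, -17.1, 86.5]
eef_rot: [2.972, 1.017, 0.001]
wrist_force: [-0.6, -0.3, 0.2]
finger_gap: 0.678
grip_force: 64.0
```

```bash
cat > fo.py <<'E'
from plant import get_state
import numpy as np
s=get_state(); print(s["time_s"],s["ee_pos"].round(1),s["wrist_force"].round(2),s["torque"].round(2))
E
python3 fo.py
```

```text
13.425 [601.5 -17.1  86.5] [-0.59 -0.25  0.17] [-0.02  0.12 -0.03]
```

Request:
{"op": "carry_out", "data": {"series": [[0, 0, 0, 0, 0, 0.05, 1], [0, 0, 0, 0, 0, 0.1, 1], [0, 0, 0, 0, 0, 0.1, 1], [0, 0, 0, 0, 0, 0.1, 1]]}}

```text
time_s: 13.92
ee_pos: [601.0, -17.1, 81.9]
eef_rot: [-2.972, -1.017, 0.0]
wrist_force: [0.2, 0.8, 0.2]
finger_gap: 0.677
grip_force: 64.1
```

Request:
{"op": "carry_out", "data": {"series": [[0, 0, 0, 0, 0, 0.025, 1], [0, 0, 0, 0, 0, 0.025, 1], [0, 0, 0, 0, 0, 0.025, 1]]}}

```text
time_s: 14.3
ee_pos: [601.2, -17.2, 81.0]
eef_rot: [2.972, 1.017, 0.0]
wrist_force: [-0.2, -0.3, -0.4]
finger_gap: 0.68
grip_force: 64.6
```

Request:
{"op": "carry_out", "data": {"series": [[0, 0, 0, 0, 0, 0.025, 1], [0, 0, 0, 0, 0, 0.025, 1], [0, 0, 0, 0, 0, 0.025, 1], [0, 0, 0, 0, 0, 0.025, 1]]}}

```text
time_s: 14.8
ee_pos: [601.3, -17.2, 80.1]
eef_rot: [2.972, 1.017, 0.001]
wrist_force: [-0.3, -0.4, 2.7]
finger_gap: 0.682
grip_force: 65.5
```

Contact is felt at about 2.7 N, with the grip and gap also changing. Release here.

Request:
{"op": "carry_out", "data": {"series": [[0, 0, 0, 0, 0, 0, 0.3], [0, 0, 0, 0, 0, 0, 0.25], [0, 0, 0, 0, 0, 0, 0.15], [0, 0, 0, 0, 0, 0, 0], [0, 0, 0, 0, 0, 0, 0]]}}

```text
time_s: 15.42
ee_pos: [601.1, -17.0, 79.9]
eef_rot: [-2.972, -1.017, 0.0]
wrist_force: [-0.3, -0.6, 1.0]
finger_gap: 0.999
grip_force: 0.0
```

Request:
{"op": "carry_out", "data": {"series": [[0, 0, 0, 0, 0, 0, 0], [0, 0, 0, 0, 0, 0, 0]]}}

```text
time_s: 15.68
ee_pos: [601.1, -17.1, 80.0]
eef_rot: [-2.972, -1.017, 0.0]
wrist_force: [0.4, -0.3, 0.3]
finger_gap: 1.001
grip_force: 0.0
```

```bash
python3 fo.py; python3 look.py side 601 -17 20 125 40 pics/side3.png
```

```text
15.675 [601.1 -17.1  80. ] [ 0.38 -0.26  0.26] [-0.05 -0.02 -0.04]
side 890 [ 20.6  84.  114.1] ((601.7020874023438, -18.750568389892578), 38.507503509521484) [599.8 -25.1  78.1]
```

```bash
python3 -c "
import cv2;i=cv2.imread('pics/side3.png')[80:240,280:440];cv2.imwrite('pics/c3.png',cv2.resize(i,None,fx=3.5,fy=3.5,interpolation=2))"
```

```text
(no output)
```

View pics/c3.png

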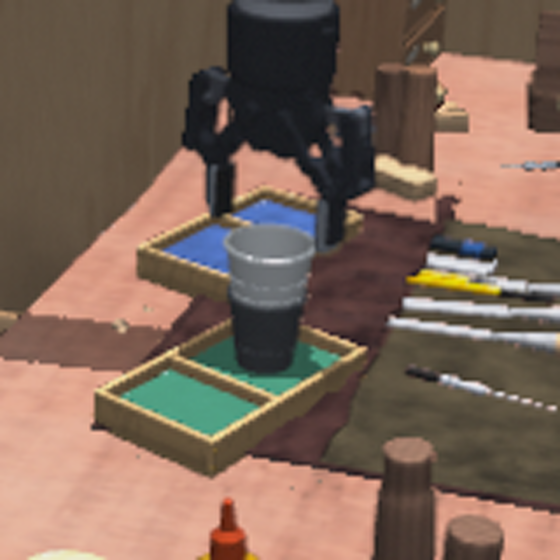

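The crop shows the liner nested upright in the pot at (267,300). Its lip is at about 114 mm, so the foot is about 12 mm above the pot's underside. Lift off and go to the bottle.

Request:
{"op": "carry_out", "data": {"series": [[0, 0, 0, 0, 0, -0.4, 0], [0, 0, 0, 0, 0, -1.2, 0], [0, 0, 0, 0, 0, -2.2, 0], [0, 0, 0, 0, 0, -3.2, 0], [0, 0, 0, 0, 0, -3.2, 0]]}}

```text
time_s: 16.35
ee_pos: [603.6, -17.9, 212.6]
eef_rot: [2.971, 1.016, 0.013]
wrist_force: [-0.3, 0.4, 0.9]
finger_gap: 1.003
grip_force: 0.0
```

```bash
python3 r.py 488.5,-362,205,-52.2
```

```text
16.35 [603.6 -17.9 212.6] yaw -52.3 F [-0.3  0.4  0.9] gap 1.003 grip 0.0 j [-0.61  0.41  0.77  1.74 -0.32  1.11 -0.65]
488.5,-362,205,-52.2 [0.025, -0.04, -0.005, -7.543, 5.041, 0.158]
```

Request:
{"op": "carry_out", "data": {"series": [[0, 0, 0, -1.25, 0.84, 0, 0], [0, 0, 0, -2.5, 1.68, 0, 0], [0, 0, 0, -3.75, 2.52, 0, 0], [0, 0, 0, -5.0, 3.36, 0, 0], [0, 0, 0, -6.2, 4.15, 0.1, 0]]}}

```text
time_s: 16.98
ee_pos: [505.8, -301.9, 204.2]
eef_rot: [2.973, 1.017, 0.001]
wrist_force: [0.2, 0.5, 0.1]
finger_gap: 0.999
grip_force: 0.0
```

Request:
{"op": "carry_out", "data": {"series": [[0, 0, 0, -1.0, 0.7, 0, 0], [0, 0, 0, -1.34, 0.9, 0, 0], [0, 0, 0, -1.34, 0.9, 0, 0], [0, 0, 0, -1.34, 0.9, 0, 0]]}}

```text
time_s: 17.48
ee_pos: [487.7, -359.3, 203.6]
eef_rot: [-2.969, -1.021, -0.001]
wrist_force: [0.8, 0.5, -0.1]
finger_gap: 1.0
grip_force: 0.0
```

```bash
python3 look.py wrist 488.5 -362 104 125 30;python3 look.py wrist 488.5 -362 60 88 35; python3 r.py 488.5,-362,62,-52.2; python3 look.py wrist 601 -17 108 122 45
```

```text
wrist 226 [104.9 111.6 123.3] ((483.5951232910156, -362.7242126464844), 9.248966217041016) [ 485.7 -361.4  112.3]
wrist 484 [62.  82.2 87.8] ((485.7818908691406, -363.0602722167969), 22.893959045410156) [ 494.6 -356.5   79.6]
17.575 [ 487.7 -359.3  203.7] yaw -52.0 F [ 0.2 -0.5 -0.6] gap 1.0 grip 0.0 j [-0.02  0.44  0.81  1.74 -0.35  1.12 -0.01]
488.5,-362,62,-52.2 [-0.006, -0.005, 0.018, -0.029, 0.068, 3.542]Traceback (most recent call last):
  File "look.py", line 8, in <module>
    print(n,len(q),np.round(np.percentile(q[:,2],[2,50,98]),1),cv2.minEnclosingCircle(q[:,:2].astype(np.float32)),q.mean(0).round(1))
                            ~~~~~~~~~~~~~^^^^^^^^^^^^^^^^^^
    return _quantile_unchecked(
        a, q, axis, out, overwrite_input, method, keepdims, weights)
    return _ureduce(a,
                    func=_quantile_ureduce_func,
    ...<5 lines>...
                    overwrite_input=overwrite_input,
                    method=method)
    r = func(a, **kwargs)
    result = _quantile(arr,
                       quantiles=q,
    ...<2 lines>...
                       out=out,
                       weights=wgt)
    slices_having_nans = np.isnan(arr[-1, ...])
                                  ~~~^^^^^^^^^
IndexError: index -1 is out of bounds for axis 0 with size 0
```

Request:
{"op": "carry_out", "data": {"series": [[0, 0, 0, -0.03, 0.07, 1.0, 0], [0, 0, 0, -0.03, 0.07, 2.0, 0], [0, 0, 0, -0.03, 0.07, 2.9, 0], [0, 0, 0, -0.03, 0.07, 3.45, 0], [0, 0, 0, -0.03, 0.07, 3.52, 0]]}}

```text
time_s: 18.25
ee_pos: [487.0, -362.7, 61.6]
eef_rot: [-2.969, -1.018, 0.003]
wrist_force: [-0.0, 0.1, 0.5]
finger_gap: 1.0
grip_force: 0.0
```

Request:
{"op": "carry_out", "data": {"series": [[0, 0, 0, 0, 0, 0, 1], [0, 0, 0, 0, 0, 0, 1], [0, 0, 0, 0, 0, 0, 1], [0, 0, 0, 0, 0, 0, 1], [0, 0, 0, 0, 0, 0, 1]]}}

```text
time_s: 18.88
ee_pos: [487.5, -364.5, 64.4]
eef_rot: [-2.972, -1.017, -0.002]
wrist_force: [-1.2, 1.5, 6.5]
finger_gap: 0.189
grip_force: 59.6
```

Request:
{"op": "carry_out", "data": {"series": [[0, 0, 0, 0, 0, 0, 1], [0, 0, 0, 0, 0, 0, 1], [0, 0, 0, 0, 0, -0.5, 1], [0, 0, 0, 0, 0, -1.2, 1], [0, 0, 0, 0, 0, -1.8, 1]]}}

```text
time_s: 19.5
ee_pos: [487.4, -364.9, 137.3]
eef_rot: [2.971, 1.016, 0.001]
wrist_force: [0.5, 0.1, -0.1]
finger_gap: 0.192
grip_force: 59.3
```

```bash
python3 r.py 532,-73,135,-52.2
```

```text
19.5 [ 487.4 -364.9  137.3] yaw -52.2 F [ 0.5  0.1 -0.1] gap 0.192 grip 59.3 j [ 0.02  0.52  0.77  1.8  -0.42  1.    0.05]
532,-73,135,-52.2 [0.008, -0.002, -0.005, 5.349, -5.087, 0.051]
```

Gap 0.19 is too narrow for the 46 mm body, so the grasp needs a look.

```bash
python3 - <<'E'
from plant import grab_frame
from h import *
f=grab_frame("side"); i=f["pixels"][:,:,::-1][130:310,250:470]; cv2.imwrite("pics/c4.png",cv2.resize(i,None,fx=3,fy=3,interpolation=2))
E
```

```text
(no output)
```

View pics/c4.png

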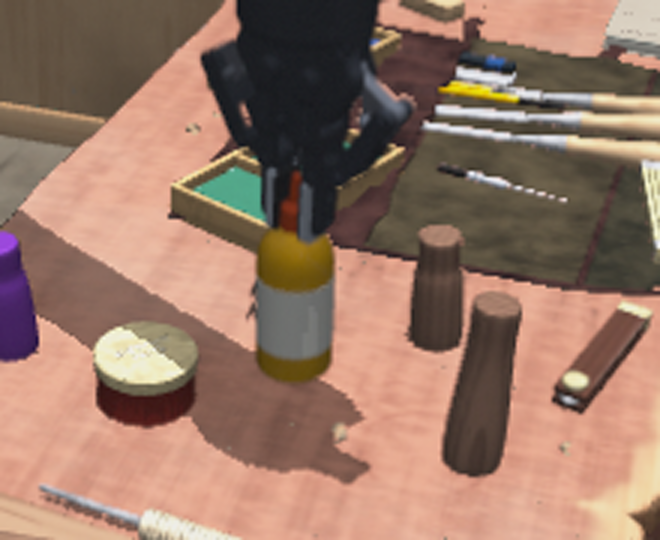

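The crop shows the pads slipped up over the shoulder and hold the bottle by the nozzle base at (290,215). It hangs upright and steady. I measure how it hangs.

```bash
cat > bo.py <<'E'
import sys
from plant import grab_frame,get_state
from h import *
c=np.array([float(sys.argv[1]),float(sys.argv[2])]); r=float(sys.argv[3]); zs=[float(a) for a in sys.argv[4:]]
for n in("side","scene"):
    f=grab_frame(n); P=cloud(f); m=np.linalg.norm(P[...,:2]-c,axis=-1)<r+8
    for a,b in zip(zs,zs[1:]):
        q=P[m&(P[...,2]>a)&(P[...,2]<b)]
        if len(q)<12: print(n,a,len(q)); continue
        x,e=circ(q,c,r); print(n,a,b,len(q),x.round(1),e.round(2),'zmin',q[:,2].min().round(1),'z98',np.percentile(q[:,2],98).round(1))
s=get_state(); print(s["ee_pos"].round(1),s["wrist_force"].round(2))
E
python3 bo.py 488 -364 23 5 30 50 70 90 110 130
```

```text
side 5.0 0
side 30.0 0
side 50.0 0
side 70.0 90.0 138 [ 492.8 -366.4] 0.68 zmin 76.9 z98 89.4
side 90.0 110.0 240 [ 492.  -366.6] 0.76 zmin 90.2 z98 109.6
side 110.0 130.0 261 [ 491.1 -366.5] 0.76 zmin 110.1 z98 129.4
scene 5.0 0
scene 30.0 0
scene 50.0 0
scene 70.0 90.0 117 [ 491. -367.] 0.76 zmin 75.0 z98 89.7
scene 90.0 110.0 173 [ 490.1 -367.4] 0.77 zmin 90.1 z98 109.1
scene 110.0 130.0 194 [ 489. -367.] 0.99 zmin 110.0 z98 129.8
[ 488.  -365.2  136.9] [-0.19 -0.06 -2.05]
```

Bottle hangs with its foot about 62 mm below the TCP, tilted 2.5°, base offset (+4,-2). It is fine to place like this.

Request:
{"op": "carry_out", "data": {"series": [[0, 0, 0, 1.05, -1.0, 0, 1], [0, 0, 0, 2.1, -2.0, 0, 1], [0, 0, 0, 3.15, -3.0, 0, 1], [0, 0, 0, 4.2, -4.0, 0, 1], [0, 0, 0, 5.0, -4.8, 0, 1]]}}

```text
time_s: 20.27
ee_pos: [527.2, -87.0, 134.2]
eef_rot: [-2.97, -1.02, 0.002]
wrist_force: [0.9, -0.1, -0.3]
finger_gap: 0.187
grip_force: 59.4
```

Request:
{"op": "carry_out", "data": {"series": [[0, 0, 0, 0.25, -0.23, 0, 1], [0, 0, 0, 0.25, -0.23, 0, 1], [0, 0, 0, 0.25, -0.23, 0, 1]]}}

```text
time_s: 20.65
ee_pos: [529.5, -78.8, 135.1]
eef_rot: [2.973, 1.012, -0.001]
wrist_force: [1.0, -0.3, -0.7]
finger_gap: 0.188
grip_force: 59.4
```

```bash
python3 r.py 528,-71.5,86,-52.2; python3 bo.py 532 -73 23 70 90 110 130
```

```text
20.65 [529.5 -78.8 135.1] yaw -52.4 F [ 1.  -0.3 -0.7] gap 0.188 grip 59.4 j [-0.55  0.39  0.8   1.97 -0.35  0.92 -0.49]
528,-71.5,86,-52.2 [0.003, 0.005, -0.019, 0.084, -0.167, 1.227]
side 70.0 90.0 119 [532.9 -78.6] 1.03 zmin 73.0 z98 89.4
side 90.0 110.0 147 [532.4 -78.8] 1.06 zmin 90.0 z98 109.3
side 110.0 130.0 156 [531.9 -78.7] 0.92 zmin 110.1 z98 129.3
scene 70.0 90.0 99 [531.  -79.3] 0.99 zmin 71.3 z98 89.7
scene 90.0 110.0 109 [530.4 -79.4] 0.8 zmin 90.2 z98 109.4
scene 110.0 130.0 119 [529.3 -79.1] 1.04 zmin 110.2 z98 129.6
[529.6 -78.8 135.2] [-0.43  0.19 -0.19]
```

Request:
{"op": "carry_out", "data": {"series": [[0, 0, 0, 0.08, -0.13, 0.4, 1], [0, 0, 0, 0.08, -0.13, 0.8, 1], [0, 0, 0, 0.08, -0.13, 1.1, 1], [0, 0, 0, 0.08, -0.13, 1.25, 1], [0, 0, 0, 0.08, -0.13, 1.25, 1]]}}

```text
time_s: 21.38
ee_pos: [529.0, -70.9, 84.6]
eef_rot: [-2.973, -1.016, 0.002]
wrist_force: [-0.3, -0.5, -1.1]
finger_gap: 0.188
grip_force: 59.4
```

Request:
{"op": "carry_out", "data": {"series": [[0, 0, 0, 0, 0, 0.05, 1], [0, 0, 0, 0, 0, 0.05, 1], [0, 0, 0, 0, 0, 0.05, 1]]}}

```text
time_s: 21.75
ee_pos: [529.5, -70.7, 83.4]
eef_rot: [2.972, 1.017, 0.001]
wrist_force: [0.2, -0.4, -0.6]
finger_gap: 0.187
grip_force: 59.4
```

Request:
{"op": "carry_out", "data": {"series": [[0, 0, 0, 0, 0, 0.04, 1], [0, 0, 0, 0, 0, 0.04, 1], [0, 0, 0, 0, 0, 0.04, 1]]}}

```text
time_s: 22.12
ee_pos: [529.9, -70.6, 82.4]
eef_rot: [-2.972, -1.017, -0.002]
wrist_force: [-1.6, 0.4, 6.1]
finger_gap: 0.19
grip_force: 60.3
```

Request:
{"op": "carry_out", "data": {"series": [[0, 0, 0, 0, 0, 0, 0.7], [0, 0, 0, 0, 0, 0, 0.5], [0, 0, 0, 0, 0, 0, 0], [0, 0, 0, 0, 0, 0, 0], [0, 0, 0, 0, 0, 0, 0]]}}

```text
time_s: 22.75
ee_pos: [529.3, -70.7, 81.5]
eef_rot: [-2.972, -1.017, 0.0]
wrist_force: [0.0, -0.1, -0.9]
finger_gap: 1.0
grip_force: 0.0
```

Request:
{"op": "carry_out", "data": {"series": [[0, 0, 0, 0, 0, 0, 0], [0, 0, 0, 0, 0, -0.6, 0], [0, 0, 0, 0, 0, -1.8, 0], [0, 0, 0, 0, 0, -3.0, 0], [0, 0, 0, 0, 0, -3.3, 0]]}}

```text
time_s: 23.38
ee_pos: [531.1, -71.3, 216.6]
eef_rot: [2.971, 1.016, 0.009]
wrist_force: [-0.1, -1.1, -1.1]
finger_gap: 1.001
grip_force: 0.0
```

```bash
python3 bo.py 532 -73 23 20 45 65 85 100 150; python3 r.py 410.8,-291.4,150,-80
```

```text
side 20.0 45.0 176 [533.2 -70.3] 1.14 zmin 20.1 z98 44.5
side 45.0 65.0 149 [531.8 -70.5] 1.25 zmin 45.3 z98 64.3
side 65.0 85.0 158 [531.1 -70.1] 1.08 zmin 65.1 z98 84.8
side 85.0 100.0 117 [530.9 -69.9] 1.22 zmin 85.0 z98 99.7
side 100.0 150.0 219 [536.8 -59.3] 5.15 zmin 100.0 z98 144.6
scene 20.0 45.0 133 [531.1 -70.9] 1.05 zmin 20.1 z98 44.3
scene 45.0 65.0 116 [529.7 -70.9] 1.04 zmin 45.0 z98 64.6
scene 65.0 85.0 120 [529.3 -70.6] 0.99 zmin 65.0 z98 84.5
scene 85.0 100.0 89 [528.9 -69.9] 0.96 zmin 85.3 z98 99.5
scene 100.0 150.0 169 [538.5 -63.4] 4.84 zmin 100.0 z98 144.4
[530.  -70.7 214.6] [-0.67 -0.2  -0.63]
23.475 [530.  -70.7 214.6] yaw -52.2 F [-0.7 -0.2 -0.6] gap 1.006 grip 0.0 j [-0.64  0.29  0.86  1.89 -0.25  1.07 -0.59]
410.8,-291.4,150,-80 [0.002, -0.015, 2.779, -5.74, 2.534, 1.603]
```

Bottle stands in the narrow compartment at about (531,-70), 50 mm from centre along tray y as wanted. Now the tin, with closing line at -6° so the fingers lie on the compartment's diagonal.

Request:
{"op": "carry_out", "data": {"series": [[0, 0, -0.9, -1.3, 0.56, 0, 0], [0, 0, -1.8, -2.5, 1.1, 0.2, 0], [0, 0, -2.7, -3.7, 1.65, 0.6, 0], [0, 0, -3.6, -4.9, 2.2, 1.0, 0], [0, 0, -4.6, -5.74, 2.53, 1.4, 0]]}}

```text
time_s: 24.1
ee_pos: [407.4, -292.5, 155.5]
eef_rot: [-2.333, -2.1, 0.002]
wrist_force: [0.0, 0.1, -0.3]
finger_gap: 1.0
grip_force: 0.0
```

Request:
{"op": "carry_out", "data": {"series": [[0, 0, 0, 0, 0, 0, 0], [0, 0, 0, 0, 0, 0, 0], [0, 0, 0, 0, 0, 0, 0]]}}

```text
time_s: 24.48
ee_pos: [410.7, -290.0, 157.3]
eef_rot: [-2.336, -2.099, -0.0]
wrist_force: [0.3, 0.1, 0.1]
finger_gap: 1.0
grip_force: 0.0
```

```bash
python3 look.py wrist 410.8 -291.4 30 46 45 pics/w5.png; python3 r.py 410.8,-291.4,1,-6
```

```text
wrist 2983 [37.5 39.3 40.8] ((409.73052978515625, -292.8865051269531), 34.28313064575195) [ 410.  -291.4   39.3]
24.525 [ 410.8 -290.1  157.5] yaw -6.1 F [0.5 0.2 0.5] gap 1.0 grip 0.0 j [-0.09  0.29  0.76  2.02 -0.25  0.93  0.69]
410.8,-291.4,1,-6 [-0.0, -0.002, -0.009, -0.034, 0.004, 3.912]
```

Request:
{"op": "carry_out", "data": {"series": [[0, 0, 0, -0.045, 0.02, 1.2, 0], [0, 0, 0, -0.045, 0.02, 2.4, 0], [0, 0, 0, -0.045, 0.02, 3.3, 0], [0, 0, 0, -0.045, 0.02, 3.8, 0], [0, 0, 0, -0.045, 0.02, 3.9, 0]]}}

```text
time_s: 25.15
ee_pos: [410.4, -291.9, 0.5]
eef_rot: [-2.335, -2.098, 0.001]
wrist_force: [0.6, -0.5, 0.1]
finger_gap: 1.004
grip_force: 0.0
```

Request:
{"op": "carry_out", "data": {"series": [[0, 0, 0, 0, 0, 0, 0], [0, 0, 0, 0, 0, 0, 1], [0, 0, 0, 0, 0, 0, 1], [0, 0, 0, 0, 0, 0, 1], [0, 0, 0, 0, 0, 0, 1]]}}

```text
time_s: 25.78
ee_pos: [410.7, -295.6, 10.2]
eef_rot: [2.341, 2.095, 0.011]
wrist_force: [-22.2, 13.6, 104.4]
finger_gap: 0.149
grip_force: 53.3
```

Request:
{"op": "carry_out", "data": {"series": [[0, 0, 0, 0, 0, 0, 1], [0, 0, 0, 0, 0, 0, 1], [0, 0, 0, 0, 0, -0.3, 1], [0, 0, 0, 0, 0, -1.0, 1], [0, 0, 0, 0, 0, -1.5, 1]]}}

```text
time_s: 26.4
ee_pos: [411.0, -293.5, 63.3]
eef_rot: [2.337, 2.096, 0.002]
wrist_force: [-0.1, -0.5, -0.9]
finger_gap: -0.003
grip_force: 0.0
```

```bash
python3 bo.py 412 -292 34 30 44 58 70 85 100;python3 r.py 620.4,174.3,220,-6
```

```text
side 30.0 44.0 676 [ 410.  -290.8] 9.47 zmin 30.0 z98 40.7
side 44.0 0
side 58.0 0
side 70.0 0
side 85.0 100.0 21 [ 419.6 -269.9] 1.26 zmin 93.3 z98 99.8
scene 30.0 44.0 564 [ 408.4 -291.7] 9.56 zmin 30.0 z98 40.8
scene 44.0 0
scene 58.0 0
scene 70.0 0
scene 85.0 100.0 15 [ 437.8 -284.6] 1.9 zmin 94.3 z98 99.8
[ 412.1 -294.2   63.9] [ 0.17 -0.16 -0.1 ]
26.5 [ 412.1 -294.2   63.9] yaw -6.2 F [ 0.2 -0.2 -0.1] gap 0.003 grip 0.0 j [ 0.01  0.44  0.68  2.1  -0.41  0.73  0.83]
620.4,174.3,220,-6 [0.03, 0.009, -0.021, 12.201, 3.929, -3.899]
```

The tin was not gripped: the pads closed above it and pressed on the lid, reaching 104 N. The fingers seem higher than the reported TCP, so I measure where the tips really are.

```bash
python3 - <<'E'
from plant import grab_frame,get_state
from h import *
s=get_state(); t=s["ee_pos"]; print(t.round(1),s["wrist_force"].round(1))
for n in("side","scene"):
    f=grab_frame(n); P=cloud(f); q=P[(np.linalg.norm(P[...,:2]-t[:2],axis=-1)<70)&(P[...,2]>46)&(P[...,2]<200)]
    print(n,len(q))
    for a in range(46,150,8):
        w=q[(q[:,2]>a)&(q[:,2]<a+8)]
        if len(w)>3: print(a,len(w),w[:,:2].mean(0).round(),np.ptp(w[:,:2],axis=0).round())
    if n=="side":
        i=f["pixels"][:,:,::-1][110:310,200:440]; cv2.imwrite("pics/c6.png",cv2.resize(i,None,fx=3,fy=3,interpolation=2))
E
```

```text
[ 412.1 -294.2   63.9] [ 0.2 -0.2 -0.1]
side 1851
94 26 [ 412. -302.] [24.  8.]
102 50 [ 412. -302.] [26.  9.]
110 61 [ 412. -302.] [26. 11.]
118 52 [ 413. -302.] [26.  8.]
126 54 [ 413. -301.] [29. 23.]
134 94 [ 412. -303.] [60. 24.]
142 201 [ 412. -301.] [75. 29.]
scene 1253
86 5 [ 406. -295.] [ 9. 16.]
94 29 [ 406. -300.] [25. 17.]
102 41 [ 404. -299.] [28. 21.]
110 46 [ 404. -299.] [27. 20.]
118 42 [ 404. -299.] [27. 20.]
126 24 [ 406. -302.] [23. 12.]
134 69 [ 405. -302.] [66. 27.]
142 106 [ 406. -300.] [75. 31.]
```

View pics/c6.png

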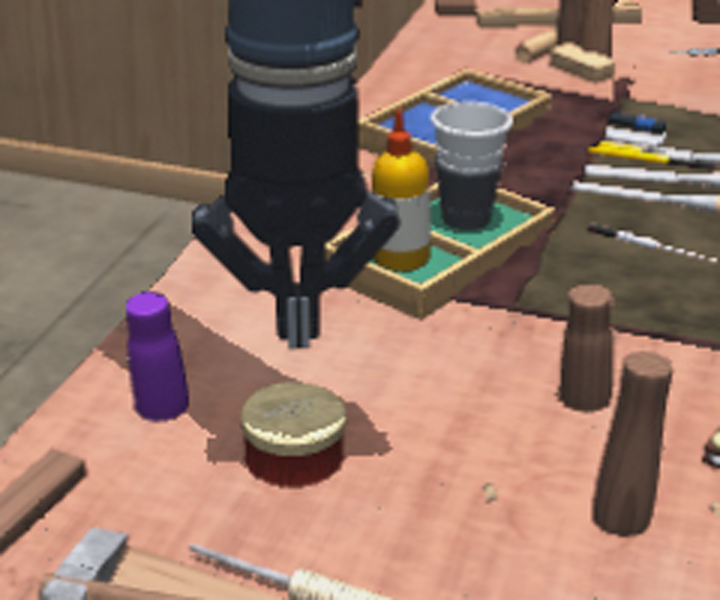

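The shut tips really stand at about 92 mm with the reported TCP at 64, so the reported z reads about 27 mm low, consistent with the earlier rim and nozzle grips. From here I aim reported z 27 mm lower. The tin has not moved. Retry it.

Request:
{"op": "carry_out", "data": {"series": [[0, 0, 0, 0.05, -0.02, 0, 0], [0, 0, 0, 0.05, -0.02, 0, 0], [0, 0, 0, 0.05, -0.02, 0, 0], [0, 0, 0, 0.05, -0.02, 0, 0], [0, 0, 0, 0.05, -0.02, 0, 0]]}}

```text
time_s: 27.22
ee_pos: [409.8, -291.2, 61.5]
eef_rot: [-2.339, -2.097, 0.0]
wrist_force: [0.4, 1.1, 0.6]
finger_gap: 1.001
grip_force: 0.0
```

Request:
{"op": "carry_out", "data": {"series": [[0, 0, 0, 0, 0, 0.5, 0], [0, 0, 0, 0, 0, 1.0, 0], [0, 0, 0, 0, 0, 1.4, 0], [0, 0, 0, 0, 0, 1.75, 0], [0, 0, 0, 0, 0, 1.75, 0]]}}

```text
time_s: 27.85
ee_pos: [409.2, -290.8, -9.3]
eef_rot: [-2.338, -2.096, 0.001]
wrist_force: [-0.2, -0.1, -1.0]
finger_gap: 1.001
grip_force: 0.0
```

```bash
python3 r.py 411.5,-292,-22,-6; python3 - <<'E'
from plant import grab_frame
from h import *
f=grab_frame("side"); P=cloud(f); i=f["pixels"][:,:,::-1][170:300,220:400]; cv2.imwrite("pics/c7.png",cv2.resize(i,None,fx=4,fy=4,interpolation=2))
E
```

```text
27.85 [ 409.2 -290.8   -9.3] yaw -6.2 F [-0.2 -0.1 -1. ] gap 1.001 grip 0.0 j [ 0.1   0.55  0.56  2.14 -0.53  0.59  0.93]
411.5,-292,-22,-6 [-0.011, -0.004, -0.024, -0.024, 0.061, 0.317]
```

View pics/c7.png

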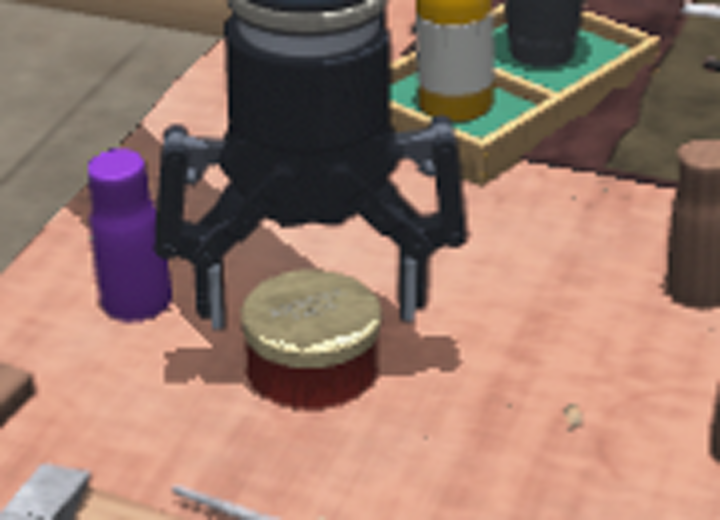

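The crop shows the open fingers straddling the tin evenly, tips about level with the lid. Lower 13 mm and grip.

Request:
{"op": "carry_out", "data": {"series": [[0, 0, 0, -0.02, 0.04, 0.15, 0], [0, 0, 0, -0.02, 0.04, 0.31, 0], [0, 0, 0, -0.02, 0.04, 0.31, 0]]}}

```text
time_s: 28.28
ee_pos: [411.1, -291.8, -21.2]
eef_rot: [-2.338, -2.097, 0.0]
wrist_force: [-0.4, -0.0, 0.2]
finger_gap: 1.0
grip_force: 0.0
```

Request:
{"op": "carry_out", "data": {"series": [[0, 0, 0, 0, 0, 0, 0.3], [0, 0, 0, 0, 0, 0, 0.3], [0, 0, 0, 0, 0, 0, 0.3], [0, 0, 0, 0, 0, 0, 0.3]]}}

```text
time_s: 28.78
ee_pos: [411.1, -292.0, -20.2]
eef_rot: [-2.339, -2.097, -0.001]
wrist_force: [-1.9, 1.7, 5.1]
finger_gap: 0.779
grip_force: 65.2
```

Gap 0.78 matches the 68 mm tin. Lift.

Request:
{"op": "carry_out", "data": {"series": [[0, 0, 0, 0, 0, -0.3, 1], [0, 0, 0, 0, 0, -1.2, 1], [0, 0, 0, 0, 0, -2.6, 1], [0, 0, 0, 0, 0, -4.0, 1], [0, 0, 0, 0, 0, -4.6, 1]]}}

```text
time_s: 29.4
ee_pos: [412.4, -293.2, 166.8]
eef_rot: [2.336, 2.094, 0.004]
wrist_force: [0.6, 0.1, -0.6]
finger_gap: 0.777
grip_force: 67.3
```

```bash
python3 r.py 620.4,174.3,165,-6; python3 bo.py 412 -292 34 170 185 200 205
```

```text
29.4 [ 412.4 -293.2  166.8] yaw -6.3 F [ 0.6  0.1 -0.6] gap 0.777 grip 67.3 j [-0.12  0.28  0.8   2.01 -0.25  0.94  0.7 ]
620.4,174.3,165,-6 [0.031, 0.007, -0.026, 12.185, 3.895, 0.05]
side 170.0 0
side 185.0 200.0 209 [ 414.1 -291. ] 0.77 zmin 186.1 z98 199.5
side 200.0 205.0 97 [ 414.4 -291.3] 0.89 zmin 200.1 z98 204.8
scene 170.0 0
scene 185.0 200.0 145 [ 414.3 -292.7] 0.83 zmin 189.0 z98 199.7
scene 200.0 205.0 60 [ 413.7 -291.9] 1.16 zmin 200.0 z98 204.9
[ 412.9 -293.3  166.3] [-0.63  0.08 -2.43]
```

Request:
{"op": "carry_out", "data": {"series": [[0, 0, 0, 1.4, 0.45, 0, 1], [0, 0, 0, 2.8, 0.9, 0, 1], [0, 0, 0, 4.2, 1.34, 0, 1], [0, 0, 0, 5.6, 1.79, 0, 1], [0, 0, 0, 7.0, 2.24, 0, 1]]}}

```text
time_s: 30.12
ee_pos: [530.4, -21.6, 162.1]
eef_rot: [-2.338, -2.097, 0.002]
wrist_force: [-0.0, -0.0, -0.1]
finger_gap: 0.775
grip_force: 67.3
```

Request:
{"op": "carry_out", "data": {"series": [[0, 0, 0, 1.4, 0.45, 0, 1], [0, 0, 0, 2.8, 0.9, 0, 1], [0, 0, 0, 4.1, 1.3, 0, 1], [0, 0, 0, 5.18, 1.65, 0, 1], [0, 0, 0, 5.18, 1.65, 0, 1]]}}

```text
time_s: 30.75
ee_pos: [618.3, 180.7, 160.6]
eef_rot: [-2.33, -2.105, 0.003]
wrist_force: [0.0, -0.4, -1.4]
finger_gap: 0.78
grip_force: 67.4
```

Request:
{"op": "carry_out", "data": {"series": [[0, 0, 0, 0, 0, 0.8, 1], [0, 0, 0, 0, 0, 1.6, 1], [0, 0, 0, 0, 0, 2.2, 1], [0, 0, 0, 0, 0, 2.2, 1], [0, 0, 0, 0, 0, 2.2, 1]]}}

```text
time_s: 31.38
ee_pos: [619.2, 174.5, 75.8]
eef_rot: [2.34, 2.096, 0.001]
wrist_force: [0.1, 0.9, -1.2]
finger_gap: 0.777
grip_force: 67.4
```

```bash
python3 bo.py 620.4 174.3 34 75 94 118; python3 r.py 620.4,174.3,2,-6; python3 - <<'E'
from plant import grab_frame
from h import *
for n in("wrist","scene"):
    f=grab_frame(n); P=cloud(f)
    m=(P[...,2]>25)&(P[...,2]<34)&(np.linalg.norm(P[...,:2]-(650,198),axis=-1)<115)
    nl,L,st,_=cv2.connectedComponentsWithStats(m.astype(np.uint8)); i=1+st[1:,4].argmax(); q=P[L==i]
    print(n,len(q),cv2.minAreaRect(q[:,:2].astype(np.float32)))
    if n=="wrist": cv2.imwrite("pics/w8.png",f["pixels"][:,:,::-1])
E
```

```text
side 75.0 0
side 94.0 118.0 161 [622.1 176.5] 1.65 zmin 96.5 z98 117.5
scene 75.0 0
scene 94.0 118.0 139 [619.6 175.9] 1.6 zmin 94.3 z98 117.7
[619.7 175.1  76.4] [-0.13  0.12 -0.73]
31.475 [619.7 175.1  76.4] yaw -6.3 F [-0.1  0.1 -0.7] gap 0.781 grip 67.4 j [-0.74  0.6   0.57  1.76 -0.4   0.9  -0.11]
620.4,174.3,2,-6 [0.011, -0.005, -0.026, -0.019, 0.016, 1.861]
wrist 5222 ((647.426513671875, 197.9100341796875), (182.16885375976562, 106.9260025024414), 39.48683166503906)
scene 96 ((655.0006103515625, 152.91696166992188), (203.68695068359375, 80.41016387939453), 12.463020324707031)
```

View pics/w8.png

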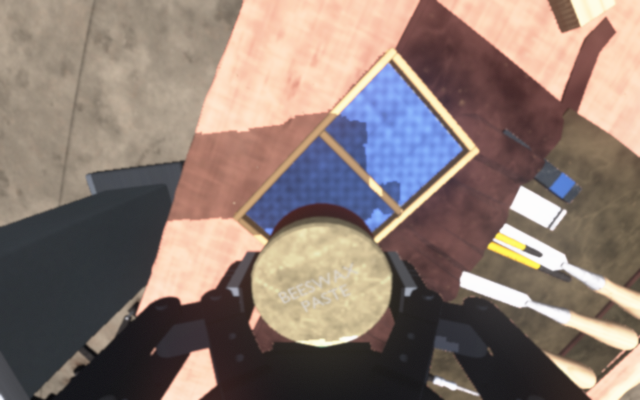

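Wrist view: the blue tray's near (wide) compartment lies just under the held tin at (320,280). The tray measures 182 x 107 mm there, centre (647,198). Lower.

Request:
{"op": "carry_out", "data": {"series": [[0, 0, 0, -0.05, -0.03, 0.7, 1], [0, 0, 0, -0.05, -0.03, 1.3, 1], [0, 0, 0, -0.05, -0.03, 1.7, 1], [0, 0, 0, -0.05, -0.03, 1.82, 1], [0, 0, 0, -0.05, -0.03, 1.82, 1]]}}

```text
time_s: 32.2
ee_pos: [617.9, 173.5, 2.8]
eef_rot: [2.339, 2.097, 0.001]
wrist_force: [0.6, 1.0, -1.2]
finger_gap: 0.78
grip_force: 67.4
```

Request:
{"op": "carry_out", "data": {"series": [[0, 0, 0, 0, 0, 0.05, 1], [0, 0, 0, 0, 0, 0.05, 1], [0, 0, 0, 0, 0, 0.05, 1]]}}

```text
time_s: 32.58
ee_pos: [617.7, 173.6, 0.7]
eef_rot: [2.339, 2.098, 0.001]
wrist_force: [-0.2, 0.7, -0.7]
finger_gap: 0.777
grip_force: 67.4
```

Request:
{"op": "carry_out", "data": {"series": [[0, 0, 0, 0, 0, 0.04, 1], [0, 0, 0, 0, 0, 0.04, 1], [0, 0, 0, 0, 0, 0.04, 1]]}}

```text
time_s: 32.95
ee_pos: [617.4, 173.5, -1.2]
eef_rot: [-2.339, -2.097, 0.0]
wrist_force: [0.8, 0.6, -0.8]
finger_gap: 0.777
grip_force: 67.4
```

Request:
{"op": "carry_out", "data": {"series": [[0, 0, 0, 0, 0, 0.03, 1], [0, 0, 0, 0, 0, 0.03, 1], [0, 0, 0, 0, 0, 0.03, 1]]}}

```text
time_s: 33.33
ee_pos: [617.6, 173.5, -2.1]
eef_rot: [-2.339, -2.098, -0.0]
wrist_force: [-1.3, -0.2, 2.6]
finger_gap: 0.778
grip_force: 67.7
```

Contact. Release and lift.

Request:
{"op": "carry_out", "data": {"series": [[0, 0, 0, 0, 0, 0, 0], [0, 0, 0, 0, 0, 0, 0], [0, 0, 0, 0, 0, 0, 0], [0, 0, 0, 0, 0, 0, 0], [0, 0, 0, 0, 0, 0, 0]]}}

```text
time_s: 33.95
ee_pos: [617.4, 173.5, -2.5]
eef_rot: [-2.339, -2.097, 0.0]
wrist_force: [-0.6, -1.2, 0.4]
finger_gap: 1.002
grip_force: 0.0
```

Request:
{"op": "carry_out", "data": {"series": [[0, 0, 0, 0, 0, -0.4, 0], [0, 0, 0, 0, 0, -1.4, 0], [0, 0, 0, 0, 0, -2.8, 0], [0, 0, 0, 0, 0, -4.2, 0], [0, 0, 0, 0, 0, -4.5, 0]]}}

```text
time_s: 34.58
ee_pos: [620.2, 173.4, 183.4]
eef_rot: [2.337, 2.095, 0.013]
wrist_force: [0.2, -0.2, -0.2]
finger_gap: 0.997
grip_force: 0.0
```

```bash
python3 look.py wrist 619 174 50 64 45; python3 r.py 622,-262,170,-52
```

```text
wrist 2857 [55.4 57.3 58.8] ((617.4741821289062, 171.9588623046875), 34.3695182800293) [617.6 173.5  57.3]
34.625 [619.6 173.6 182.6] yaw -6.3 F [0.7 0.7 0.4] gap 0.998 grip 0.0 j [-0.78  0.48  0.63  1.67 -0.32  1.08 -0.17]
622,-262,170,-52 [0.027, -0.036, 4.575, -10.82, 1.243, 0.281]
```

Tin sits level in the wide compartment, lid at 57 mm. Now the shorter leg.

Request:
{"op": "carry_out", "data": {"series": [[0, 0, 0, -1.45, 0.17, 0, 0], [0, 0, 0, -2.9, 0.34, 0, 0], [0, 0, 0, -4.35, 0.5, 0, 0], [0, 0, 0, -5.8, 0.67, 0, 0], [0, 0, 0, -7.2, 0.83, 0, 0]]}}

```text
time_s: 35.25
ee_pos: [618.1, -118.0, 176.3]
eef_rot: [-2.338, -2.096, 0.002]
wrist_force: [0.5, -0.9, 0.4]
finger_gap: 0.998
grip_force: 0.0
```

Request:
{"op": "carry_out", "data": {"series": [[0, 0, 0, -1.4, 0.16, 0, 0], [0, 0, 0, -2.7, 0.3, 0.3, 0], [0, 0, 0, -3.62, 0.41, 0.6, 0], [0, 0, 0, -3.62, 0.41, 0.8, 0], [0, 0, 0, -3.62, 0.41, 0.8, 0]]}}

```text
time_s: 35.88
ee_pos: [619.1, -260.5, 143.7]
eef_rot: [-2.335, -2.096, 0.001]
wrist_force: [0.3, 1.2, -0.1]
finger_gap: 1.002
grip_force: 0.0
```

Request:
{"op": "carry_out", "data": {"series": [[0, 0, 0, 0, 0, 0, 0], [0, 0, 0, 0, 0, 0, 0]]}}

```text
time_s: 36.12
ee_pos: [620.5, -260.7, 146.0]
eef_rot: [2.337, 2.1, 0.001]
wrist_force: [-0.1, -0.8, -0.9]
finger_gap: 1.0
grip_force: 0.0
```

```bash
python3 look.py wrist 622 -262 82 95 30;python3 look.py wrist 603 -392 110 125 30; python3 bo.py 622 -262 18.5 10 30 50; python3 r.py 622.5,-262,-10,-6
```

```text
wrist 857 [83.8 87.9 89.6] ((618.4962158203125, -262.8163757324219), 14.984363555908203) [ 618.5 -261.6   87.7]
wrist 181 [110.1 114.3 118. ] ((607.2394409179688, -384.42950439453125), 12.786823272705078) [ 607.6 -379.1  114.1]
side 10.0 30.0 136 [ 623.9 -261.1] 0.86 zmin 10.0 z98 29.4
side 30.0 50.0 138 [ 623.3 -260.4] 0.97 zmin 30.0 z98 49.3
scene 10.0 30.0 97 [ 621.8 -262.2] 0.92 zmin 10.1 z98 29.1
scene 30.0 50.0 98 [ 621.5 -261.8] 0.93 zmin 30.4 z98 49.9
[ 620.1 -261.7  145.9] [-0.22 -0.21 -0.21]
36.325 [ 620.1 -261.7  145.9] yaw -6.2 F [-0.2 -0.2 -0.2] gap 1.005 grip 0.0 j [-0.1   0.58  0.65  1.63 -0.39  1.07  0.56]
622.5,-262,-10,-6 [0.003, -0.001, -0.018, -0.002, 0.059, 3.898]
```

Request:
{"op": "carry_out", "data": {"series": [[0, 0, 0, 0, 0.04, 1.2, 0], [0, 0, 0, 0, 0.04, 2.4, 0], [0, 0, 0, 0, 0.04, 3.3, 0], [0, 0, 0, 0, 0.04, 3.8, 0], [0, 0, 0, 0, 0.04, 3.9, 0]]}}

```text
time_s: 36.95
ee_pos: [621.1, -262.1, -11.3]
eef_rot: [-2.338, -2.097, 0.001]
wrist_force: [-1.1, 0.5, -0.1]
finger_gap: 1.001
grip_force: 0.0
```

Request:
{"op": "carry_out", "data": {"series": [[0, 0, 0, 0, 0, 0, 1], [0, 0, 0, 0, 0, 0, 1], [0, 0, 0, 0, 0, 0, 1], [0, 0, 0, 0, 0, 0, 1], [0, 0, 0, 0, 0, 0, 1]]}}

```text
time_s: 37.58
ee_pos: [622.3, -262.6, -8.7]
eef_rot: [2.338, 2.096, 0.002]
wrist_force: [-0.9, 0.4, 5.2]
finger_gap: 0.393
grip_force: 57.7
```

Request:
{"op": "carry_out", "data": {"series": [[0, 0, 0, 0, 0, 0, 1], [0, 0, 0, 0, 0, -0.4, 1], [0, 0, 0, 0, 0, -1.4, 1], [0, 0, 0, 0, 0, -2.8, 1], [0, 0, 0, 0, 0, -3.5, 1]]}}

```text
time_s: 38.2
ee_pos: [622.6, -263.5, 133.9]
eef_rot: [2.336, 2.094, 0.004]
wrist_force: [-0.7, -0.2, -0.3]
finger_gap: 0.388
grip_force: 57.5
```

```bash
python3 r.py 688.5,229,130,-6;python3 bo.py 622 -262 17.5 100 145 165 185; python3 bo.py 602 -392 19 10 30 50
```

```text
38.2 [ 622.6 -263.5  133.9] yaw -6.3 F [-0.7 -0.2 -0.3] gap 0.388 grip 57.5 j [-0.09  0.59  0.65  1.64 -0.4   1.04  0.57]
688.5,229,130,-6 [0.029, 0.008, -0.026, 12.418, 0.296, 0.083]
side 100.0 6
side 145.0 165.0 165 [ 623.8 -263.1] 0.85 zmin 145.2 z98 164.8
side 165.0 185.0 219 [ 622.2 -263.2] 2.14 zmin 165.0 z98 184.7
scene 100.0 2
scene 145.0 165.0 107 [ 622.2 -265.1] 0.96 zmin 145.2 z98 164.3
scene 165.0 185.0 97 [ 619.3 -264.4] 2.05 zmin 165.3 z98 183.7
[ 623.6 -263.9  134.6] [ 0.22 -0.08 -0.37]
side 10.0 30.0 179 [ 602.5 -392.2] 0.8 zmin 10.1 z98 29.4
side 30.0 50.0 189 [ 604.1 -391.6] 0.88 zmin 30.0 z98 49.1
scene 10.0 30.0 120 [ 600.7 -392.9] 0.87 zmin 10.2 z98 29.7
scene 30.0 50.0 131 [ 602.6 -392.3] 1.08 zmin 30.3 z98 49.6
[ 621.3 -262.   129.9] [-0.13 -0.93 -0.56]
```

Request:
{"op": "carry_out", "data": {"series": [[0, 0, 0, 1.45, 0.03, 0, 1], [0, 0, 0, 2.9, 0.06, 0, 1], [0, 0, 0, 4.35, 0.1, 0, 1], [0, 0, 0, 5.8, 0.14, 0, 1], [0, 0, 0, 7.2, 0.17, 0, 1]]}}

```text
time_s: 39.02
ee_pos: [658.1, 25.6, 127.5]
eef_rot: [-2.337, -2.096, 0.004]
wrist_force: [0.6, 0.3, -1.1]
finger_gap: 0.39
grip_force: 57.5
```

Request:
{"op": "carry_out", "data": {"series": [[0, 0, 0, 1.45, 0.03, 0, 1], [0, 0, 0, 2.9, 0.06, 0, 1], [0, 0, 0, 4.2, 0.1, 0, 1], [0, 0, 0, 5.2, 0.13, 0, 1], [0, 0, 0, 5.2, 0.13, 0, 1]]}}

```text
time_s: 39.65
ee_pos: [685.1, 235.5, 126.3]
eef_rot: [-2.328, -2.104, 0.004]
wrist_force: [-0.4, -0.3, -0.8]
finger_gap: 0.394
grip_force: 57.5
```

Request:
{"op": "carry_out", "data": {"series": [[0, 0, 0, 0, 0, 0.6, 1], [0, 0, 0, 0, 0, 1.0, 1], [0, 0, 0, 0, 0, 1.0, 1], [0, 0, 0, 0, 0, 1.0, 1]]}}

```text
time_s: 40.15
ee_pos: [687.6, 228.9, 89.9]
eef_rot: [2.339, 2.096, 0.001]
wrist_force: [0.9, -0.1, -0.5]
finger_gap: 0.392
grip_force: 57.5
```

```bash
python3 bo.py 688 229 17.5 80 105 120 ; python3 r.py 688,229,15,-6; python3 - <<'E'
from plant import grab_frame
import cv2
f=grab_frame("wrist"); cv2.imwrite("pics/w9.png",f["pixels"][:,:,::-1])
E
```

```text
side 80.0 105.0 24 [688.9 229.3] 2.31 zmin 97.5 z98 104.5
side 105.0 120.0 60 [689.7 228.1] 1.67 zmin 105.2 z98 119.2
scene 80.0 105.0 23 [686.  228.5] 1.21 zmin 97.5 z98 104.6
scene 105.0 120.0 48 [686.1 227.4] 1.94 zmin 105.1 z98 119.7
[687.8 229.3  90.6] [ 0.18  0.32 -0.69]
40.25 [687.8 229.3  90.6] yaw -6.2 F [ 0.2  0.3 -0.7] gap 0.393 grip 57.5 j [-0.75  0.71  0.6   1.53 -0.44  1.03 -0.15]
688,229,15,-6 [0.008, -0.004, -0.025, -0.007, 0.002, 1.889]
```

View pics/w9.png

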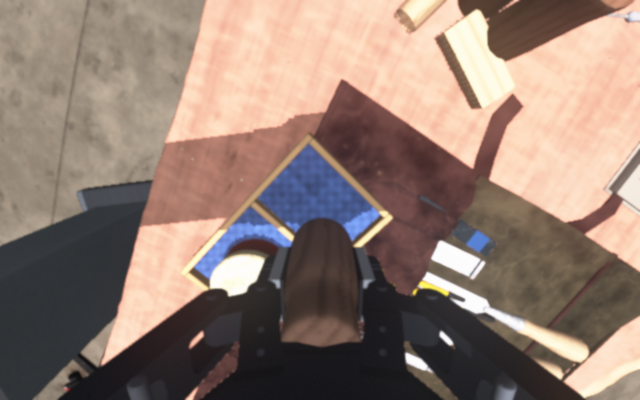

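Wrist view: the held leg (320,280) hangs over the narrow compartment beyond the divider, with the tin (245,275) in its own compartment clear of the fingers. Lower.

Request:
{"op": "carry_out", "data": {"series": [[0, 0, 0, 0, 0, 0.7, 1], [0, 0, 0, 0, 0, 1.4, 1], [0, 0, 0, 0, 0, 1.8, 1], [0, 0, 0, 0, 0, 1.92, 1], [0, 0, 0, 0, 0, 1.92, 1]]}}

```text
time_s: 40.92
ee_pos: [687.7, 229.5, 13.4]
eef_rot: [2.339, 2.097, 0.001]
wrist_force: [-1.0, -0.4, -0.0]
finger_gap: 0.389
grip_force: 57.5
```

Request:
{"op": "carry_out", "data": {"series": [[0, 0, 0, 0, 0, 0.04, 1], [0, 0, 0, 0, 0, 0.04, 1], [0, 0, 0, 0, 0, 0.04, 1]]}}

```text
time_s: 41.3
ee_pos: [687.4, 229.6, 11.7]
eef_rot: [2.339, 2.097, 0.001]
wrist_force: [0.0, -0.4, -0.3]
finger_gap: 0.389
grip_force: 57.5
```

Request:
{"op": "carry_out", "data": {"series": [[0, 0, 0, 0, 0, 0.04, 1], [0, 0, 0, 0, 0, 0.04, 1], [0, 0, 0, 0, 0, 0.04, 1]]}}

```text
time_s: 41.68
ee_pos: [687.1, 229.5, 9.6]
eef_rot: [-2.339, -2.097, 0.0]
wrist_force: [0.5, -0.5, -0.7]
finger_gap: 0.389
grip_force: 57.5
```

Request:
{"op": "carry_out", "data": {"series": [[0, 0, 0, 0, 0, 0.03, 1], [0, 0, 0, 0, 0, 0.03, 1], [0, 0, 0, 0, 0, 0.03, 1]]}}

```text
time_s: 42.05
ee_pos: [687.2, 229.5, 9.3]
eef_rot: [-2.339, -2.097, -0.001]
wrist_force: [-3.3, -0.7, 5.2]
finger_gap: 0.392
grip_force: 58.2
```

Request:
{"op": "carry_out", "data": {"series": [[0, 0, 0, 0, 0, 0.025, 1], [0, 0, 0, 0, 0, 0.025, 1], [0, 0, 0, 0, 0, 0.025, 1]]}}

```text
time_s: 42.42
ee_pos: [687.3, 229.5, 9.2]
eef_rot: [-2.338, -2.097, -0.001]
wrist_force: [-3.5, -0.2, 9.8]
finger_gap: 0.391
grip_force: 58.8
```

Firm contact. Release gently, lift clear and check everything.

Request:
{"op": "carry_out", "data": {"series": [[0, 0, 0, 0, 0, -0.03, 0.5], [0, 0, 0, 0, 0, -0.03, 0.4], [0, 0, 0, 0, 0, -0.03, 0], [0, 0, 0, 0, 0, -0.03, 0], [0, 0, 0, 0, 0, -0.03, 0]]}}

```text
time_s: 43.05
ee_pos: [687.1, 229.5, 8.4]
eef_rot: [-2.339, -2.097, 0.0]
wrist_force: [0.5, -0.1, 0.0]
finger_gap: 0.999
grip_force: 0.0
```

Request:
{"op": "carry_out", "data": {"series": [[0, 0, 0, 0, 0, -0.5, 0], [0, 0, 0, 0, 0, -1.5, 0], [0, 0, 0, 0, 0, -2.8, 0], [0, 0, 0, 0, 0, -4.2, 0], [0, 0, 0, 0, 0, -4.8, 0]]}}

```text
time_s: 43.68
ee_pos: [689.2, 229.1, 206.8]
eef_rot: [2.337, 2.095, 0.011]
wrist_force: [0.6, -0.5, -0.7]
finger_gap: 1.005
grip_force: 0.0
```

Request:
{"op": "carry_out", "data": {"series": [[0, 0, 0, 1.0, 0, 0, 0], [0, 0, 0, 2.0, 0, 0, 0], [0, 0, 0, 2.0, 0, 0, 0], [0, 0, 0, 2.0, 0, 0, 0]]}}

```text
time_s: 44.18
ee_pos: [696.1, 308.1, 201.6]
eef_rot: [2.339, 2.096, 0.001]
wrist_force: [0.8, -1.1, -0.8]
finger_gap: 1.005
grip_force: 0.0
```

```bash
cat > fin.py <<'E'
from plant import grab_frame,get_state
from h import *
f={n:grab_frame(n) for n in("side","scene")}; C={n:cloud(v) for n,v in f.items()}
for k,c,r,zs in(('leg',(688,229),18,((25,45),(45,65))),('tin',(618,173),34,((30,45),)),('bottle',(531,-70.5),23,((35,55),(70,90))),('pot',(602,-17),25,((35,48),(48,60))),('liner',(602,-17),30,((78,92),(95,108))),('long',(602,-392),18.5,((10,30),(60,80)))):
  for n,P in C.items():
    m=np.linalg.norm(P[...,:2]-c,axis=-1)<r+9; q0=P[m&(P[...,2]>25 if k!='long' else m)]
    o=[]
    for a,b in zs:
        q=P[m&(P[...,2]>a)&(P[...,2]<b)]; x,e=circ(q,c,r); o.append(x.round(1).tolist())
    print(k,n,o,'top',np.percentile(q0[:,2],98).round(1))
print(get_state()["ee_pos"])
i=f["side"]["pixels"][:,:,::-1][100:300,270:470]; cv2.imwrite("pics/c10.png",cv2.resize(i,None,fx=3,fy=3,interpolation=2))
E
python3 fin.py
```

```text
leg side [[690.0, 229.7], [688.3, 230.8]] top 105.0
leg scene [[685.0, 228.8], [684.3, 229.2]] top 103.5
tin side [[621.2, 174.9]] top 59.6
tin scene [[617.8, 174.8]] top 55.9
bottle side [[532.4, -70.6], [531.2, -70.1]] top 136.3
bottle scene [[530.2, -70.8], [528.8, -70.5]] top 138.0
pot side [[602.8, -12.8], [602.3, -14.9]] top 114.2
pot scene [[598.6, -14.1], [599.0, -15.6]] top 113.7
liner side [[603.4, -11.4], [602.8, -14.8]] top 114.2
liner scene [[602.8, -12.4], [599.6, -14.8]] top 113.9
long side [[602.5, -392.7], [606.0, -388.8]] top 117.9
long scene [[600.3, -392.8], [606.1, -390.8]] top 117.8
[696.29369979 306.91112863 201.53704526]
```

View pics/c10.png

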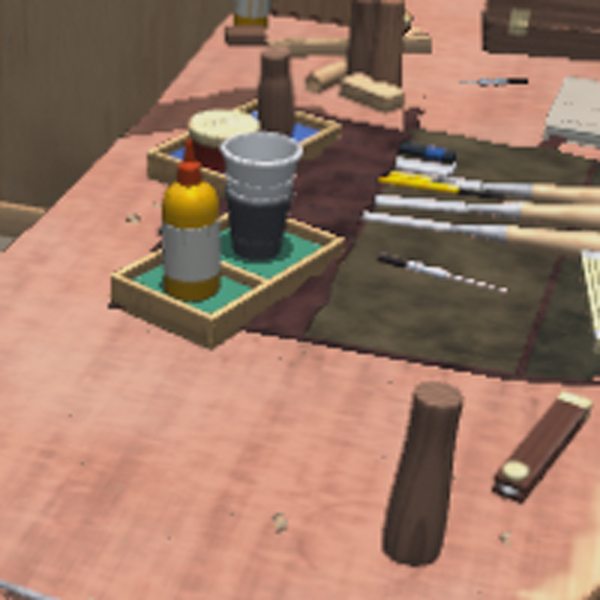

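The final crop shows all five pieces upright in their compartments: bottle (190,235), pot with liner (260,195), tin (222,140) and leg (275,95). The longer leg stands untouched at (425,470), and the measured positions and heights are in tolerance. Hand in.

```bash
python3 -c "
from plant import *
print(close_job())"
```

```text
the job is handed in; nothing more can be done
None
```

Both trays are made up and the job is handed in at about 44 s; the final check showed all pieces upright and in tolerance, the liner resting loose in the pot and the longer leg unmoved, though the first try at the tin pressed on its lid (104 N at the wrist, possibly over the 40 N body limit) and no verdict came back.

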